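Count shaft keys through a tipping tray and mount the rotor core

TASK

Set up the bench for a rotor assembly. Mount the rotor core on the upright copper spindle, right down on its base, and, with the yellow end gate shut and the tray level, gather every brass key from the bench into the aluminium tipping tray; then lower the gate all the way, tip the tray by its orange bar so that the keys slide out over the gate into the grey dish, and put the tray back level and the gate shut. Tip the tray only with the gate down, and leave the large core, the scanner and the scraper where they are.

Things in the scene. Friction and masses are not known exactly. Their poses are not given: they have to be found in the camera images.
- dish_in (a point): centre of the inner floor (6 mm above the bench) of the grey open dish of the fixed dump station; z up. The dish is 200 x 200 mm inside (along x and y), its walls stand 42 mm above the bench (the wall at -y 55 mm). The tray stands beyond its +y side, on a blue pedestal; the station as a whole stands on the left of the bench and be turned a little.
- pivot (a point): the tray's pivot, fixed on the station, 105 mm above the bench, 135 mm from dish_in along the station's +y; its x axis is the pivot axis (same axes as dish_in).
- tray (a joint): tipping angle of the tray about the pivot's x axis, rad: 0 = level (on its stop), grows as the +y end with the orange bar is lifted, up to 1.0 (stop). Stiff pivot, about 0.9 N m of friction: the tray stays where it is left. Keys slide on it from about 0.5 to 0.7 rad.
- tray_in (a point): centre of the inner floor of the aluminium tray, turning with the tray (z normal to the floor, y away from the gate); at level 115 mm above the bench and 45 mm from the pivot along +y. Inside the tray is 144 mm wide (x) and 150 mm long (y), walls 36 mm above the floor on three sides (the walls 4 mm thick), the gate closes the -y end.
- tray_bar (a point): middle of the orange bar behind the tray's +y end: 12 mm thick, parallel to the pivot axis, gripped between its two arms (92 mm free between them), 40 mm clear of the tray's wall. At level it is 170 mm along +y and 36 mm above the pivot, and it turns round the pivot with the tray.
- gate (a joint): angle of the yellow end gate on its hinge, rad: 0 = shut (upright), grows as it swings down and outwards, 1.57 = fully lowered, level with the tray floor (stop). Stiff hinge, about 0.1 N m: it stays where it is left.
- gate_hinge (a point): middle of the gate's hinge line, at the floor's height on the tray's -y end; parallel to the pivot axis; its axes turn with the gate. The gate is 152 mm wide, 40 mm high, 5 mm thick.
- gate_rod (a point): middle of the part to grip on the red round rod that sticks out sideways (-x, towards the robot) from the gate: 10 mm thick, parallel to the hinge, free for 26 mm outwards and 26 mm inwards of this point; 36 mm above the hinge line and 3.5 mm outside it (112 mm along -x) with the gate shut. It turns round the hinge with the gate, to 36 mm outside the hinge and 3.5 mm below it when lowered.
- spindle_seat (a point): top of the spindle's round base (90 mm across, 12 mm high), on the axis; fixed, z up. The copper spindle is 16 mm thick and ends 50 mm above this point, the last 9 mm tapered.
- core_center (a point): centre of the loose rotor core, a slotted steel ring 62 mm across, 42 mm high, bore 21 mm, 0.4 kg, standing on the bench; its z axis is the bore's axis. Either end may be up.
- key0_center (a point): centre of a loose brass key (44 x 16 x 14 mm along its x, y, z, ends rounded, 70 g), lying on the bench. From 3 to 5 keys are there; None if absent.
- key1_center (a point): centre of a loose brass key (44 x 16 x 14 mm along its x, y, z, ends rounded, 70 g), lying on the bench. From 3 to 5 keys are there; None if absent.
- key2_center (a point): centre of a loose brass key (44 x 16 x 14 mm along its x, y, z, ends rounded, 70 g), lying on the bench. From 3 to 5 keys are there; None if absent.
- key3_center (a point): centre of a loose brass key (44 x 16 x 14 mm along its x, y, z, ends rounded, 70 g), lying on the bench. From 3 to 5 keys are there; None if absent.
- key4_center (a point): centre of a loose brass key (44 x 16 x 14 mm along its x, y, z, ends rounded, 70 g), lying on the bench. From 3 to 5 keys are there; None if absent.
- big_core: bystander: large steel core, 88 mm across, 50 mm high; origin under its centre.
- scanner: bystander: hand scanner lying down, grey and black with a green end, about 130 x 50 x 50 mm; origin under its middle.
- scraper: bystander: orange-handled scraper, about 160 x 24 x 14 mm; origin under the handle's middle.
There are look-alikes about, which are no part of the job. What is shaped like the part that bears key2_center but blue or red is not meant.

How it is judged:
By the outcome, as a careful person would: the job done as asked, in the order asked, and still so for the second after the job is handed in, with the robot touching nothing.
Of key0, key1, key2, key3, key4 only 3 to 5 are there at a start; the rules pass over those that are not, and their reading is None.
At some moment in a run one of key0, key1, key2, key3, key4, core may be knocked a few centimetres aside while the robot is not near it.
Once in a run the grip may slacken for a moment while it holds something.
It also fails if it takes over 210 s, if anything falls off the work surface, if the arm or the gripper's body presses on something with over 40 N, if the wrist force passes 120 N, or if a joint passes its speed limit or range.

ROBOT

A 6-joint arm with a two-finger parallel gripper is mounted at the origin on the work surface. World frame = base frame: x ahead of the robot, y to its left, z up, the work surface at z = 0. Lengths are in m, angles in rad, forces in N, time in s.
With the tool pointing down it reaches from about 0.375 to 0.975 m from the base axis. Payload 3.8 kg.
Tool frame: the origin (TCP) lies midway between the tips of the shut fingers; the grasp point (between the pads) lies 19 mm behind it; x points along the fingers, y is the direction in which the jaws open and shut, and the axes are right-handed (so a half turn about x gives the same grasp; the last joint's range is limited). The gripper opens to 88 mm and grips with 3 to 60 N. Pads are 18 mm wide; open, the fingers measure 123 mm over their backs; the gripper's body (75 mm by 187 mm) begins 45 mm behind the grasp point.
Start: joints at [-1.283, 0.264, 1.604, -0, 1.274, -0.037], TCP at [0.215, -0.64, 0.216] pointing down, gripper open.
Joint ranges: [-2.63, 2.63], [-0.94, 2.18], [0.31, 2.57], [-1.31, 4.45], [0, 2.66], [-2.55, 2.55]. Speed limits (rad/s): [2.57, 2.57, 3.14, 3.14, 3.14, 3.14].

INTERFACE

Orientations are given as a rotation vector (axis times angle).
In Python, from cell import manip, inverse_kinematics, cams, order gives the robot as it stands. Calls block until the motion is done:
- manip.move_pose(position, orientation): joint-space move of the TCP to a pose.
- manip.move_linear(position, rate=0.15, rot=None): straight line of the TCP; rot=None keeps the orientation; rate is the mean speed in m/s.
- manip.set_joints(angles): joint-space move.
- manip.set_gripper(opening, force=None): finger opening in m; force is the grip in N (None keeps the last); returns when the fingers have stopped.
- manip.dwell(seconds).
- inverse_kinematics(position, orientation): joint angles nearest the present ones, or None.
- manip.state(): the state.
- cams.capture(name): name is "scene" or "side" or "wrist"; returns a dict with "image" (384x512x3 uint8, blue, green, red), "z_map" (384x512 float32, m along the optical axis (not along the pixel's ray), 0 where there is no reading), "intrinsics" (3x3 intrinsics, pixels), "position" and "orientation" of the camera in the world; the wrist camera has in their place "T_tool_cam" (4x4, takes a point from camera to tool coordinates, whose origin is the TCP and whose axes are the tool frame's). Camera axes: x right, y down, z forward; pixel columns grow to the right and rows downward; lengths in m; the calibration is good to about 2 mm. A picture is of the moment at which its call begins: read the wrist's pose just before it.
A pose or a line that the arm cannot do raises manip.IKError and nothing moves.
- order.close_job(): hands the job in, once; it reports no verdict.
The state is a dict: "clock": time; "joint_pos": joint angles; "joint_velocities": joint speeds; "tau": joint torques, N m; "tool_pos": TCP position; "tcp_rot": TCP orientation; "contact_force": force on the tool from outside, world axes, zero at the start; "moment": the same for the moment, N m; "gripper_width": finger opening in m.
Only numpy, scipy, OpenCV 4.12 (cv2) and the standard library are available. Lean on these libraries where they do the work, as an engineer would, in place of code of your own. Each camera call takes 0.05 s, during which the arm holds its last target.

## Working session

There is one attempt and no reset: what is moved stays moved. The work goes in short steps, each a Python script; the robot and the scene stay as the last script left them, time stands still between calls to the robot, and variables do not carry over. Pictures are saved under pics/ and viewed, and the job is handed in when it is done.

```bash
ls; mkdir -p pics; cat > h.py <<'E'
import numpy as np, cv2
from scipy.spatial.transform import Rotation as R
from cell import manip, inverse_kinematics, cams, order
def snap(name,fn=None):
    s=manip.state(); c=cams.capture(name)
    if name=='wrist':
        T=np.eye(4);T[:3,:3]=R.from_rotvec(s['tcp_rot']).as_matrix();T[:3,3]=s['tool_pos'];T=T@c['T_tool_cam']
    else:
        T=np.eye(4);o=np.array(c['orientation'],float)
        T[:3,:3]=o if o.shape==(3,3) else R.from_rotvec(o).as_matrix();T[:3,3]=c['position']
    c['T']=T
    if fn: cv2.imwrite('pics/'+fn+'.png',c['image']); np.savez('pics/'+fn+'.npz',z=c['z_map'],K=c['intrinsics'],T=T,im=c['image'])
    return c
def cloud(z,K,T):
    v,u=np.mgrid[:z.shape[0],:z.shape[1]]
    p=np.stack([(u-K[0,2])/K[0,0]*z,(v-K[1,2])/K[1,1]*z,z],-1)
    P=p@T[:3,:3].T+T[:3,3]; P[z==0]=np.nan
    return P
def load(fn):
    d=np.load('pics/'+fn+'.npz'); return d['im'],cloud(d['z'],d['K'],d['T']),d
E
python3 - <<'E'
from h import *
for n in ['scene','side','wrist']:
    c=snap(n,n+'0'); print(n,c['intrinsics'].tolist(),c['T'].round(3).tolist(), {k:np.shape(v) for k,v in c.items()})
print(manip.state())
E
```

```text
pics
scene [[399.9243454384988, 0.0, 258.59223672455676], [0.0, 399.9243454384988, 189.03337976905777], [0.0, 0.0, 1.0]] [[0.639, 0.481, -0.6, 1.256], [0.769, -0.407, 0.493, -0.616], [-0.006, -0.776, -0.63, 0.867], [0.0, 0.0, 0.0, 1.0]] {'image': (384, 512, 3), 'z_map': (384, 512), 'intrinsics': (3, 3), 'position': (3,), 'orientation': (3,), 'T': (4, 4)}
side [[355.8154596588531, 0.0, 256.08871981022935], [0.0, 355.8154596588531, 188.97387381333525], [0.0, 0.0, 1.0]] [[0.931, -0.183, 0.316, 0.257], [-0.365, -0.47, 0.803, -0.715], [0.001, -0.863, -0.505, 0.579], [0.0, 0.0, 0.0, 1.0]] {'image': (384, 512, 3), 'z_map': (384, 512), 'intrinsics': (3, 3), 'position': (3,), 'orientation': (3,), 'T': (4, 4)}
wrist [[289.08579838480307, 0.0, 256.57176073882937], [0.0, 289.08579838480307, 198.14508458677957], [0.0, 0.0, 1.0]] [[0.318, -0.897, -0.307, 0.296], [-0.948, -0.302, -0.101, -0.612], [-0.002, 0.323, -0.946, 0.384], [0.0, 0.0, 0.0, 1.0]] {'image': (384, 512, 3), 'z_map': (384, 512), 'intrinsics': (3, 3), 'T_tool_cam': (4, 4), 'T': (4, 4)}
{'clock': 0.15, 'joint_pos': array([-1.28289681e+00,  2.64567491e-01,  1.60505837e+00,  1.84284056e-05,
        1.27368323e+00, -3.69272913e-02]), 'joint_velocities': array([ 0.00177636, -0.00374071, -0.00401464, -0.00019776, -0.00099993,
       -0.00020888]), 'tau': array([ 5.26817826e-05, -5.02846706e+01, -3.57469046e+01,  7.28574302e-02,
        2.49554194e-02, -1.04741273e-04]), 'tool_pos': array([ 0.21524338, -0.63914501,  0.21478358]), 'tcp_rot': array([ 2.04620897,  0.33708086, -2.04661821]), 'contact_force': array([ 0.47401283,  0.02595479, -1.02702159]), 'moment': array([ 0.01937892,  0.01084685, -0.00748529]), 'gripper_width': 0.0881609853394444}
```

View pics/scene0.png

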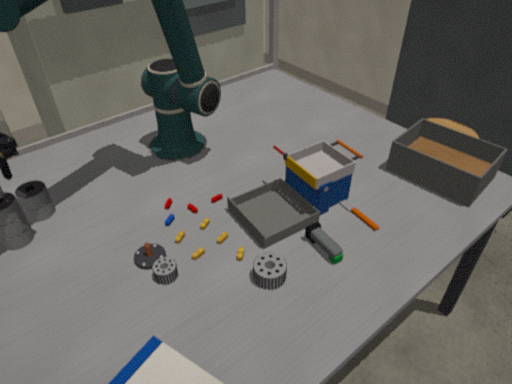

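View pics/side0.png

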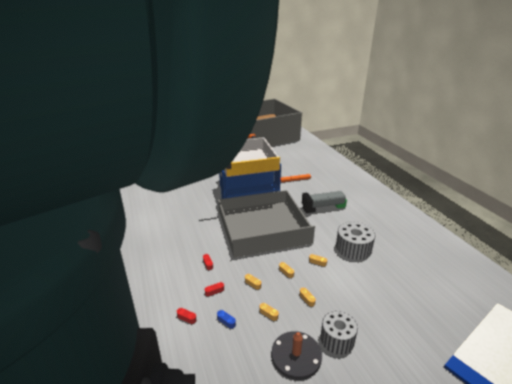

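View pics/wrist0.png

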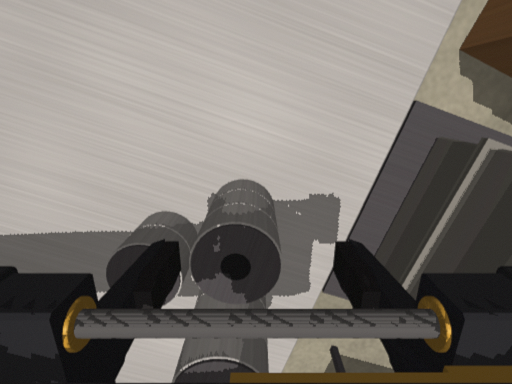

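The scene view shows five yellow keys at about (180,236), (205,223), (222,238), (198,254) and (240,254). The decoys are three red and one blue. The core is at (165,270), the spindle at (150,252) and the big core at (270,270). The gate is upright. Next I'll turn these pixels into positions.

```bash
cat >> h.py <<'E'
def keys(fn,lo=(18,120,80),hi=(34,255,255),zmax=0.03,zmin=0.003):
    im,P,d=load(fn); hsv=cv2.cvtColor(im,cv2.COLOR_BGR2HSV)
    m=cv2.inRange(hsv,np.array(lo),np.array(hi))
    n,l,st,ce=cv2.connectedComponentsWithStats(m); out=[]
    for i in range(1,n):
        if st[i,4]<15: continue
        q=P[l==i]; q=q[np.isfinite(q[:,2])]
        if len(q)<8: continue
        t=q[(q[:,2]>zmin)&(q[:,2]<zmax)]
        if len(t)<8: continue
        top=t[t[:,2]>np.percentile(t[:,2],90)-0.005]
        r=cv2.minAreaRect((top[:,:2]*1000).astype(np.float32))
        (cx,cy),(w,h),a=r
        if w<h: a+=90
        out.append((cx/1000,cy/1000,np.percentile(t[:,2],90),np.deg2rad(a),max(w,h),min(w,h),ce[i].round()))
    return out
E
python3 - <<'E'
from h import *
for f in ['scene0','side0']:
    for k in keys(f): print(f,[np.round(x,3).tolist() for x in k])
im,P,d=load('scene0')
for n,(u,v) in dict(core=(165,262),core2=(165,275),spin=(150,243),base=(150,263),big=(270,262),gate=(300,170),trayfl=(325,165),bar=(348,148),rod=(279,150),dish=(273,212),bench=(100,250)).items(): print(n,P[v,u].round(3))
im,P,d=load('scene0')
big=cv2.resize(im[130:290,130:390],None,fx=3,fy=3,interpolation=cv2.INTER_CUBIC);cv2.imwrite('pics/z1.png',big)
E
```

```text
scene0 [0.46, -0.178, 0.015, 2.054, 42.315, 14.894, [204.0, 223.0]]
scene0 [0.461, -0.268, 0.014, 2.076, 41.947, 16.076, [179.0, 237.0]]
scene0 [0.545, -0.172, 0.014, 1.868, 41.146, 16.795, [222.0, 237.0]]
scene0 [0.628, -0.169, 0.014, 2.353, 44.595, 14.751, [240.0, 253.0]]
scene0 [0.551, -0.262, 0.014, 1.818, 44.599, 15.537, [198.0, 253.0]]
side0 [0.628, -0.171, 0.016, 2.291, 39.95, 12.91, [318.0, 260.0]]
side0 [0.545, -0.174, 0.016, 1.873, 39.369, 13.982, [286.0, 269.0]]
side0 [0.461, -0.18, 0.016, 2.086, 40.276, 15.562, [253.0, 281.0]]
side0 [0.551, -0.262, 0.016, 1.746, 42.103, 14.789, [307.0, 296.0]]
side0 [0.46, -0.268, 0.016, 2.129, 41.468, 14.122, [268.0, 311.0]]
core [ 0.547 -0.36   0.041]
core2 [ 0.583 -0.381  0.038]
spin [ 0.416 -0.344 -0.003]
base [ 0.499 -0.385  0.012]
big [ 0.729 -0.146  0.043]
gate [0.577 0.107 0.142]
trayfl [0.579 0.22  0.11 ]
bar [0.595 0.308 0.146]
rod [0.47  0.117 0.156]
dish [0.552 0.022 0.002]
bench [ 0.346 -0.469 -0.003]
```

View pics/z1.png

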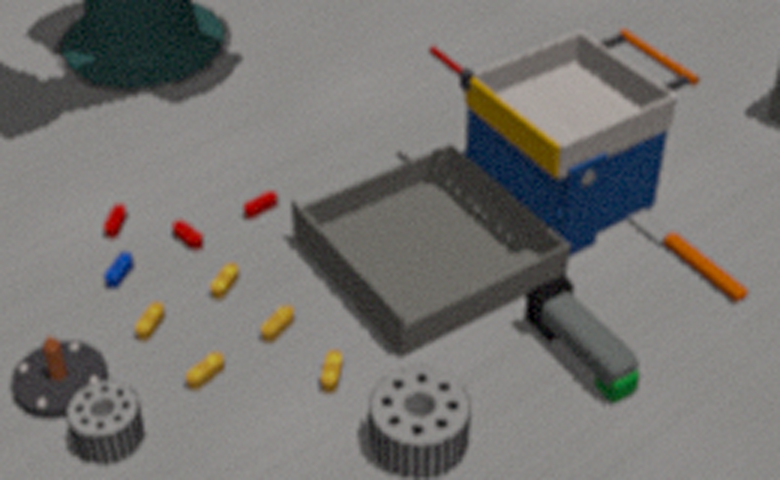

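```bash
python3 - <<'E'
from h import *
def pca(q,n):
    c=np.median(q,0); u,s,vt=np.linalg.svd(q-q.mean(0)); lo=((q-q.mean(0))@vt[0])
    print(n,len(q),'mean',q.mean(0).round(4),'mid',(q.mean(0)+vt[0]*(np.percentile(lo,1)+np.percentile(lo,99))/2).round(4),'dir',vt[0].round(3),'len',np.ptp(lo).round(3),'yaw',np.degrees(np.arctan2(vt[0][1],vt[0][0])).round(2))
for f in ['scene0','side0']:
    im,P,d=load(f); hsv=cv2.cvtColor(im,cv2.COLOR_BGR2HSV)
    h,s,v=cv2.split(hsv)
    ok=np.isfinite(P[...,2])
    b=ok&(h>5)&(h<17)&(s>150)&(P[...,2]>0.12)&(P[...,2]<.17)&(P[...,1]>.2)&(P[...,1]<.5)
    if b.sum()>10:pca(P[b],f+' bar')
    b=ok&((h<6)|(h>174))&(s>120)&(P[...,2]>0.1)&(P[...,2]<.2)&(P[...,1]>.0)&(P[...,1]<.3)
    if b.sum()>5:pca(P[b],f+' rod')
    b=ok&(h>18)&(h<34)&(s>120)&(P[...,2]>0.1)
    if b.sum()>10:
        pca(P[b],f+' gate'); print(P[b].min(0).round(3),P[b].max(0).round(3))
    # tray floor
    b=ok&(abs(P[...,2]-.115)<.008)&(P[...,1]>.1)&(P[...,1]<.35)&(abs(P[...,0]-.58)<.1)&(s<60)
    if b.sum()>10:
        r=cv2.minAreaRect((P[b][:,:2]*1000).astype(np.float32)); print('trayfloor',b.sum(),r,P[b].mean(0))
    # dish rim
    b=ok&(P[...,2]>.036)&(P[...,2]<.062)&(P[...,1]>-.15)&(P[...,1]<.12)&(abs(P[...,0]-.55)<.14)&(s<60)&(v<130)
    if b.sum()>10:
        r=cv2.minAreaRect((P[b][:,:2]*1000).astype(np.float32)); print('dishrim',b.sum(),r)
    b=ok&(abs(P[...,2]-.003)<.008)&(P[...,1]>-.15)&(P[...,1]<.12)&(abs(P[...,0]-.55)<.12)
    # core top
    b=ok&(P[...,2]>.036)&(P[...,2]<.05)&(abs(P[...,0]-.56)<.06)&(P[...,1]<-.28)&(P[...,1]>-.45)
    q=P[b][:,:2]*1000;print('coretop',b.sum(),cv2.minEnclosingCircle(q.astype(np.float32)),P[b][:,2].mean())
    c,r=cv2.minEnclosingCircle(q.astype(np.float32))
    b=ok&(P[...,2]>.02)&(P[...,2]<.075)&(P[...,0]<.53)&(P[...,0]>.40)&(P[...,1]<-.3)&(P[...,1]>-.45)&((h<18)|(h>174))&(s>90)
    print('spin',b.sum(),P[b].mean(0).round(4),P[b].max(0).round(3),P[b].min(0).round(3))
    b=ok&(P[...,2]>.006)&(P[...,2]<.018)&(P[...,0]<.56)&(P[...,0]>.38)&(P[...,1]<-.3)&(P[...,1]>-.48)&(v<110)
    q=P[b][:,:2]*1000;print('base',b.sum(),cv2.minEnclosingCircle(q.astype(np.float32)),P[b][:,2].mean())
    # big core
    b=ok&(P[...,2]>.04)&(P[...,2]<.06)&(abs(P[...,0]-.73)<.08)&(P[...,1]<-.05)&(P[...,1]>-.25)
    q=P[b][:,:2]*1000;print('big',b.sum(),cv2.minEnclosingCircle(q.astype(np.float32)))
E
```

```text
scene0 bar 68 mean [0.5985 0.3103 0.144 ] mid [0.5965 0.3106 0.144 ] dir [ 0.993 -0.119  0.004] len 0.114 yaw -6.81
scene0 rod 23 mean [0.4627 0.1196 0.1532] mid [0.4625 0.1196 0.1532] dir [ 0.991 -0.135  0.008] len 0.049 yaw -7.76
scene0 gate 357 mean [0.5606 0.0798 0.1437] mid [ 0.3836 -0.2156  0.206 ] dir [ 0.506  0.844 -0.178] len 0.884 yaw 59.07
[ 0.15  -0.632  0.114] [0.648 0.151 0.326]
trayfloor 921 ((585.2291870117188, 187.45953369140625), (162.0802764892578, 163.3335418701172), 85.16397857666016) [0.57257698 0.20937982 0.1143248 ]
dishrim 524 ((561.2061157226562, 10.174797058105469), (211.10731506347656, 212.93905639648438), 83.5604248046875)
coretop 331 ((556.633056640625, -368.8222351074219), 33.499446868896484) 0.0401193559891109
spin 68 [ 0.4734 -0.3731  0.042 ] [ 0.479 -0.365  0.062] [ 0.466 -0.38   0.02 ]
base 472 ((493.3939208984375, -377.1593017578125), 68.01614379882812) 0.010684078769234523
big 724 ((710.06787109375, -125.3725814819336), 87.91481018066406)
side0 bar 13 mean [0.642  0.3039 0.146 ] mid [0.6419 0.3039 0.146 ] dir [ 0.946 -0.229  0.231] len 0.018 yaw -13.59
side0 gate 647 mean [0.574 0.109 0.136] mid [0.5726 0.1092 0.136 ] dir [-0.994  0.103 -0.023] len 0.15 yaw 174.11
[0.499 0.099 0.112] [0.654 0.186 0.16 ]
trayfloor 369 ((591.2957153320312, 200.0756072998047), (148.4720001220703, 173.48866271972656), 77.2279052734375) [0.61327841 0.22430659 0.11688028]
dishrim 843 ((563.062255859375, 9.551803588867188), (209.94407653808594, 208.28634643554688), 83.61194610595703)
coretop 800 ((557.1459350585938, -368.6958312988281), 32.439918518066406) 0.042618800631061105
spin 166 [ 0.467  -0.3751  0.0446] [ 0.475 -0.365  0.064] [ 0.462 -0.379  0.02 ]
base 1691 ((492.2545166015625, -382.12567138671875), 69.02236938476562) 0.01284284534199137
big 760 ((710.86376953125, -121.52603149414062), 89.53876495361328)
```

```bash
cat >> h.py <<'E'
def down(psi):
    y=np.array([np.cos(psi),np.sin(psi),0]);x=np.array([0,0,-1.]);z=np.cross(x,y)
    return R.from_matrix(np.stack([x,y,z],1)).as_rotvec()
def best(p,psi,cam=False):
    js=manip.state()['joint_pos'];c=[]
    for a in (psi,psi+np.pi):
        q=inverse_kinematics(np.array(p,float),down(a))
        if q is not None: c.append((np.abs(np.array(q)-js).max(),a))
    return min(c)[1]
def st(m=''):
    s=manip.state(); print(m,'t%.1f'%s['clock'],s['tool_pos'].round(4),'w%.4f'%s['gripper_width'],'F',s['contact_force'].round(1))
    return s
E
python3 - <<'E'
from h import *
psi=best([.52,-.33,.27],-np.pi/2)
print(psi)
manip.move_pose([.50,-.33,.27],down(psi)); st()
snap('wrist','w1');snap('scene','s1')
for k in keys('w1'): print([np.round(x,3).tolist() for x in k])
E
```

```text
-1.5707963267948966
 t1.7 [ 0.4996 -0.3307  0.2698] w0.0879 F [-0.2  0.4  0.1]
[0.629, -0.169, 0.016, 2.321, 42.679, 16.977, [136.0, 64.0]]
[0.551, -0.261, 0.016, 1.737, 42.523, 15.947, [208.0, 124.0]]
[0.545, -0.172, 0.016, 1.846, 42.881, 15.725, [146.0, 128.0]]
[0.461, -0.178, 0.016, 2.058, 43.094, 15.7, [157.0, 184.0]]
[0.461, -0.267, 0.016, 2.093, 42.587, 15.665, [215.0, 184.0]]
```

View pics/w1.png

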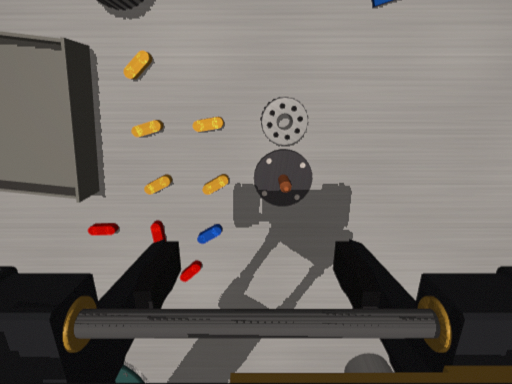

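The wrist view shows the core at (285,121), the spindle base at (283,178) and five keys, and it agrees with the scene camera to 1–2 mm. Next is the core and spindle axis fit.

```bash
cat >> h.py <<'E'
from scipy.optimize import least_squares
def edgefit(q,r):
    # circle of known radius on the outer hull points (mm)
    h=cv2.convexHull((q*1000).astype(np.float32))[:,0]
    # densify hull
    f=lambda p: np.hypot(h[:,0]-p[0],h[:,1]-p[1])-p[2]
    s=least_squares(f,[*h.mean(0),r],loss='soft_l1')
    return s.x, np.abs(s.fun).mean()
def corefit(fn,c=(.557,-.369),zl=(.036,.05),rad=.05,r=31):
    im,P,d=load(fn)
    b=np.isfinite(P[...,2])&(P[...,2]>zl[0])&(P[...,2]<zl[1])&(np.hypot(P[...,0]-c[0],P[...,1]-c[1])<rad)
    return edgefit(P[b][:,:2],r),b.sum(),np.median(P[b][:,2])
E
python3 - <<'E'
from h import *
for f in ['w1','side0','scene0']:
    print(f,'core',corefit(f))
    im,P,d=load(f);h,s,v=cv2.split(cv2.cvtColor(im,cv2.COLOR_BGR2HSV))
    b=np.isfinite(P[...,2])&(abs(P[...,2]-.012)<.006)&(np.hypot(P[...,0]-.47,P[...,1]+.375)<.05)
    print('base',edgefit(P[b][:,:2],45),b.sum(),np.median(P[b][:,2]))
    b=np.isfinite(P[...,2])&(P[...,2]>.02)&(P[...,2]<.075)&(np.hypot(P[...,0]-.47,P[...,1]+.375)<.03)
    q=P[b]; print('spin',b.sum(),q.min(0),q.max(0)); t=q[q[:,2]>.055]; print(t.mean(0),len(t))
    
    c=corefit(f)[0][0][:2]/1000
    b=(abs(P[...,2]-.042)>.012)&(np.hypot(P[...,0]-c[0],P[...,1]-c[1])<.008); print('bore',P[b].mean(0),b.sum())
E
```

```text
w1 core ((array([ 556.20717237, -367.61791251,   31.33816521]), np.float64(0.1363764809843859)), np.int64(1576), np.float64(0.04308815670916105))
base (array([ 469.52801401, -370.24975942,   44.45817907]), np.float64(0.17704339176446818)) 2446 0.01312828567307553
spin 167 [ 0.46149897 -0.37712363  0.02148426] [ 0.47744727 -0.36241357  0.0637014 ]
[ 0.47043042 -0.37004103  0.05933663] 83
bore [ 0.55609849 -0.36798232  0.00130706] 94
side0 core ((array([ 556.77185755, -368.79776848,   31.43797137]), np.float64(0.31913827166470793)), np.int64(800), np.float64(0.043026915680788536))
base (array([ 469.99921389, -371.58987175,   44.69071891]), np.float64(0.30288515417176615)) 1724 0.013135592808979468
spin 177 [ 0.46198293 -0.37946512  0.02034333] [ 0.47698186 -0.36508791  0.0641234 ]
[ 0.46900746 -0.37338198  0.05901543] 53
bore [nan nan nan] 0
scene0 core ((array([ 556.98412652, -369.20973646,   31.25991713]), np.float64(0.7928111237067395)), np.int64(331), np.float64(0.04008639323472152))
base (array([ 469.36554441, -372.28484429,   44.59001681]), np.float64(0.7203647301874195)) 501 0.010663873176276484
spin 69 [ 0.4662101  -0.38019954  0.02035189] [ 0.47877358 -0.36477781  0.06187544]
[ 0.47096552 -0.37258888  0.0585354 ] 11
bore [nan nan nan] 0<stdin>:11: RuntimeWarning: Mean of empty slice.
  ret = um.true_divide(
```

```bash
python3 - <<'E'
from h import *
r=down(-np.pi/2)
manip.move_pose([.5565,-.3683,.08],r)
manip.move_linear([.5565,-.3683,.009],rate=.12)
st('at')
manip.set_gripper(.05,force=45); st('grip')
manip.dwell(.2)
manip.move_linear([.5565,-.3683,.10],rate=.15); st('lift')
snap('side','sd2');snap('scene','s2');snap('wrist','w2')
E
```

```text
at t3.4 [ 0.5571 -0.3687  0.0098] w0.0885 F [ 0.2 -0.2 -0.2]
grip t3.9 [ 0.5569 -0.3682  0.0097] w0.0610 F [-0.7  2.4  4.5]
lift t4.9 [ 0.5554 -0.3677  0.0984] w0.0608 F [ 0.1 -0.8 -4.9]
```

View pics/w2.png

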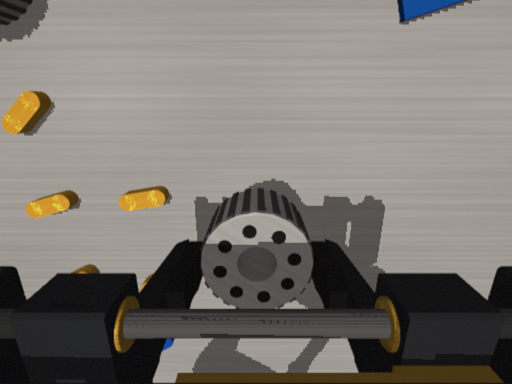

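View pics/sd2.png

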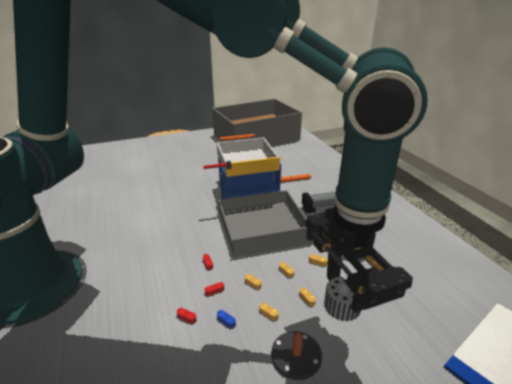

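The core is held at about (257,250) in the wrist view. I'll measure its centre and tilt in the hand before inserting.

```bash
cat >> h.py <<'E'
def heldcore(fn):
    im,P,d=load(fn);s=manip.state()['tool_pos']
    hsv=cv2.cvtColor(im,cv2.COLOR_BGR2HSV)
    b=np.isfinite(P[...,2])&(np.hypot(P[...,0]-s[0],P[...,1]-s[1])<.035)&(abs(P[...,2]-(s[2]+.034))<.008)
    q=P[b]
    for _ in range(4):
        A=np.c_[q[:,:2]-s[:2],np.ones(len(q))];c=np.linalg.lstsq(A,q[:,2],rcond=None)[0];e=abs(A@c-q[:,2]);q=q[e<max(.0012,0)] if (e<.0012).sum()>100 else q
    print('plane',c.round(3),len(q),'tcp',s.round(4)); return edgefit(q[:,:2],31)
E
python3 - <<'E'
from h import *
print(heldcore('w2'))
E
```

```text
plane [-0.01   0.001  0.131] 7204 tcp [ 0.5552 -0.3674  0.0978]
(array([ 555.49846791, -367.3427418 ,   31.42082363]), np.float64(0.6137892042038395))
```

```bash
python3 - <<'E'
from h import *
T=np.array([.4697,-.3710])
manip.move_linear([*T,.10],rate=.15); s=st()
cmd=T+(T-s['tool_pos'][:2]); manip.move_linear([*cmd,.088],rate=.08); s=st('corr')
f0=s['contact_force'].copy()
z=.088
while z>.023:
    z-=.006
    manip.move_linear([*cmd,z],rate=.05); s=manip.state(); df=s['contact_force']-f0
    print(z.__round__(3),s['tool_pos'].round(4),df.round(1),'w%.4f'%s['gripper_width'])
    if np.abs(df).max()>12: print('contact');break
E
```

```text
t5.8 [ 0.4705 -0.3714  0.1004] w0.0611 F [ 0.2  0.2 -4.8]
corr t6.0 [ 0.4686 -0.3697  0.0865] w0.0607 F [-0.9 -0.5 -5.1]
0.082 [ 0.4687 -0.3703  0.0814] [ 0.8  1.5 -0. ] w0.0607
0.076 [ 0.4686 -0.3703  0.0754] [1.2 0.4 0. ] w0.0608
0.07 [ 0.4685 -0.3703  0.0694] [ 1.3  0.4 -0.6] w0.0608
0.064 [ 0.4685 -0.3703  0.0634] [1.1 0.4 0.9] w0.0609
0.058 [ 0.4685 -0.3702  0.0574] [0.8 0.5 1.4] w0.0609
0.052 [ 0.4685 -0.3702  0.0514] [1.5 1.1 1.2] w0.0612
0.046 [ 0.4685 -0.3703  0.0454] [0.3 0.3 0.1] w0.0604
0.04 [ 0.4685 -0.3703  0.0394] [ 1.3  0.1 -0.1] w0.0611
0.034 [ 0.4685 -0.3703  0.0334] [0.8 1.2 0.5] w0.0609
0.028 [ 0.4685 -0.3702  0.0274] [ 1.5  0.6 -0.2] w0.0610
0.022 [ 0.4689 -0.3706  0.0218] [1.3 0.4 1.5] w0.0610
```

```bash
python3 - <<'E'
from h import *
manip.move_linear([.4692,-.3706,.0213],rate=.03); st()
manip.set_gripper(.085); st('rel')
manip.move_linear([.4692,-.3706,.12],rate=.15)
manip.move_linear([.50,-.30,.27],rate=.25); st()
snap('wrist','w3');snap('scene','s3');snap('side','sd3')
print('core',corefit('w3',c=(.47,-.371),zl=(.046,.07)))
for k in keys('w3'): print([np.round(x,3).tolist() for x in k])
E
```

```text
t9.2 [ 0.4689 -0.3706  0.0218] w0.0609 F [-2.7  1.1  0.8]
rel t9.8 [ 0.4694 -0.3707  0.0214] w0.0851 F [-0.   0.7 -0.2]
 t11.4 [ 0.499  -0.2997  0.2679] w0.0849 F [ 0.2  0.8 -0.8]
core ((array([ 468.36987688, -370.13027566,   31.41232028]), np.float64(0.1714672672792637)), np.int64(1561), np.float64(0.055051763459401326))
[0.629, -0.169, 0.016, 2.297, 43.066, 16.673, [159.0, 63.0]]
[0.551, -0.26, 0.016, 1.74, 43.445, 15.914, [229.0, 123.0]]
[0.545, -0.172, 0.016, 1.839, 43.115, 15.64, [168.0, 127.0]]
[0.461, -0.178, 0.016, 2.034, 43.165, 15.789, [178.0, 184.0]]
[0.461, -0.267, 0.016, 2.078, 42.38, 16.274, [236.0, 184.0]]
```

View pics/w3.png

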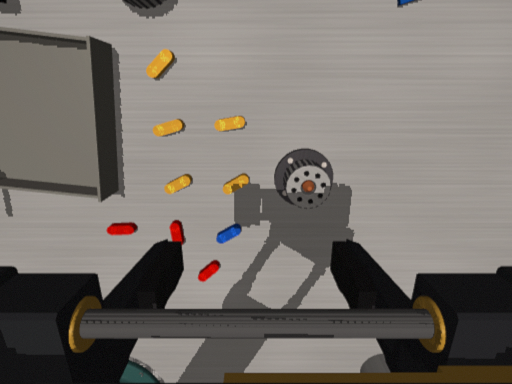

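Core is seated: its top is at 0.055 m and it is centred on the spindle. Now the first key.

```bash
cat >> h.py <<'E'
YAW=np.radians(-6.6); ex=np.array([np.cos(YAW),np.sin(YAW)]); ey=np.array([-np.sin(YAW),np.cos(YAW)])
DISH=np.array([.562,.010]); PIV=DISH+.135*ey; TRAY=PIV+.045*ey
def gotoP(p,psi):
    a=best(p,psi); manip.move_pose(np.array(p,float),down(a)); return a
def pick(x,y,yaw):
    psi=yaw+np.pi/2
    gotoP([x,y,.07],psi)
    s=manip.state(); 
    manip.set_gripper(.036)
    e=np.array([x,y])-manip.state()['tool_pos'][:2]
    manip.move_linear([x,y,.003],rate=.12); st('at')
    manip.set_gripper(.008,force=30); manip.dwell(.1)
    manip.move_linear([x,y,.20],rate=.3); s=st('lift'); return s['gripper_width']
def drop(ox,oy):
    p=TRAY+ox*ex+oy*ey; psi=YAW+np.pi/2
    gotoP([*p,.21],psi); s=st('over')
    if abs(s['gripper_width']-.016)>.004: print('LOST?'); return False
    manip.move_linear([*p,.123],rate=.15); s=st('low')
    manip.set_gripper(.028); manip.move_linear([*p,.21],rate=.25); st('out'); return True
E
python3 - <<'E'
from h import *
print(TRAY,PIV)
k=keys('w3')
w=pick(.628,-.169,2.30)
if abs(w-.016)<.004: drop(.036,.038)
snap('wrist','w4');snap('scene','s4');snap('side','sd4')
for f in ('s4','sd4'):
    for k in keys(f): print([np.round(x,3).tolist() for x in k])
E
```

```text
[0.58268869 0.1888071 ] [0.57751652 0.14410532]
at t14.2 [ 0.6283 -0.1691  0.0032] w0.0361 F [-0.3 -0.4 -0.2]
lift t15.6 [ 0.6269 -0.1687  0.1983] w0.0080 F [-0.1  0.2 -1.1]
[0.461, -0.177, 0.014, 1.975, 43.465, 16.645, [204.0, 223.0]]
[0.461, -0.268, 0.014, 2.095, 44.5, 16.394, [179.0, 237.0]]
[0.546, -0.173, 0.014, 1.876, 46.857, 16.196, [222.0, 238.0]]
[0.629, -0.17, 0.014, 2.343, 46.286, 14.64, [240.0, 253.0]]
[0.551, -0.263, 0.014, 1.769, 43.756, 16.842, [198.0, 253.0]]
[0.628, -0.171, 0.016, 2.321, 37.401, 11.492, [318.0, 260.0]]
[0.544, -0.174, 0.016, 1.762, 41.487, 14.01, [286.0, 270.0]]
[0.46, -0.181, 0.016, 1.962, 41.325, 13.143, [252.0, 281.0]]
[0.551, -0.263, 0.016, 1.769, 41.095, 13.491, [308.0, 297.0]]
[0.461, -0.268, 0.016, 2.113, 40.474, 15.889, [268.0, 311.0]]
```

View pics/w4.png

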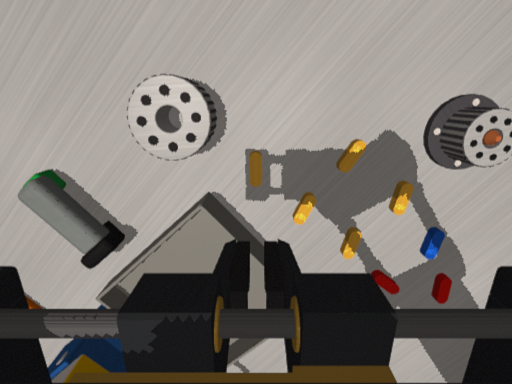

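View pics/s4.png

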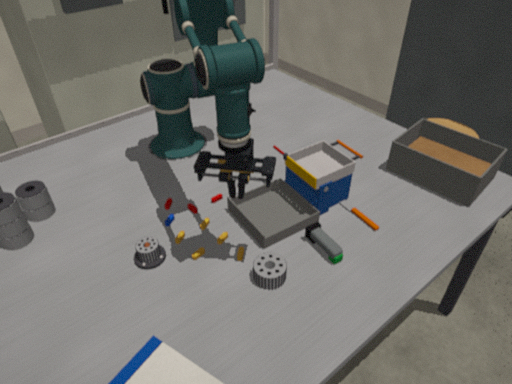

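The first key was not held: the fingers closed to 8 mm, and the key is still at about (255,168) in the wrist view, in its old place. I'll retry and log the width at each stage.

```bash
python3 - <<'E'
from h import *
x,y,yaw=.6285,-.1695,2.32
psi=gotoP([x,y,.07],yaw+np.pi/2)
manip.set_gripper(.036)
manip.move_linear([x,y,.002],rate=.12); st('at')
manip.set_gripper(.008,force=40); st('closed')
manip.dwell(.2); st()
manip.move_linear([x,y,.02],rate=.05); st('l1')
snap('wrist','w5')
E
```

```text
at t17.7 [ 0.6288 -0.1696  0.0021] w0.0360 F [-0.5 -0.1 -0.1]
closed t18.3 [ 0.6286 -0.1695  0.0022] w0.0083 F [ 0.2 -0.5  0.8]
 t18.5 [ 0.6284 -0.1695  0.0019] w0.0079 F [-0.2 -0.  -0.1]
l1 t19.0 [ 0.629  -0.1696  0.0207] w0.0081 F [0.7 0.5 0.2]
```

View pics/w5.png

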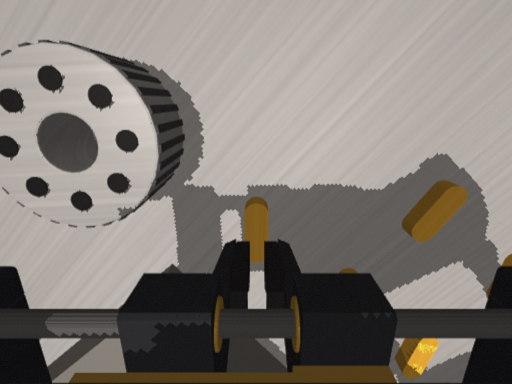

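```bash
python3 - <<'E'
from h import *
im,P,d=load('w5');T=d['T'];K=d['K'];Ti=np.linalg.inv(T)
def pr(p): q=Ti@np.r_[p,1]; q=K@q[:3]; return (q[:2]/q[2]).round()
s=manip.state();print(s['tool_pos'],R.from_rotvec(s['tcp_rot']).as_matrix().round(3))
print('tcp',pr(s['tool_pos']),'key',pr([.6285,-.1695,.014]),'gp',pr(s['tool_pos']+[0,0,.019]))
for k in keys('w5'): print([np.round(x,3).tolist() for x in k])
for f in ['w4','w3','w1']:
  for k in keys(f): print(f,[np.round(x,3).tolist() for x in k])
print(P[245,235].round(3),P[245,278].round(3),P[230,256].round(3))
c=snap('wrist'); print(c['T_tool_cam'].round(4))
E
```

```text
[ 0.62862018 -0.16951775  0.02029053] [[ 0.    -0.732 -0.681]
 [-0.    -0.681  0.732]
 [-1.    -0.    -0.   ]]
tcp [257. 237.] key [258. 233.] gp [258. 252.]
[0.551, -0.26, 0.016, 1.728, 43.573, 17.694, [434.0, 210.0]]
[0.63, -0.169, 0.016, 2.295, 43.559, 15.756, [256.0, 227.0]]
[0.475, -0.275, 0.007, 2.077, 8.012, 2.95, [508.0, 261.0]]
[0.554, -0.19, 0.006, 0.739, 10.499, 2.525, [348.0, 270.0]]
[0.461, -0.177, 0.016, 2.069, 42.686, 17.342, [416.0, 355.0]]
w4 [0.551, -0.26, 0.016, 1.74, 42.503, 16.537, [351.0, 155.0]]
w4 [0.63, -0.169, 0.016, 2.304, 41.934, 15.023, [255.0, 168.0]]
w4 [0.461, -0.267, 0.016, 2.1, 42.257, 16.762, [401.0, 197.0]]
w4 [0.546, -0.172, 0.016, 1.854, 42.388, 15.968, [304.0, 208.0]]
w4 [0.461, -0.178, 0.016, 2.056, 43.172, 16.445, [351.0, 243.0]]
w3 [0.629, -0.169, 0.016, 2.297, 43.066, 16.673, [159.0, 63.0]]
w3 [0.551, -0.26, 0.016, 1.74, 43.445, 15.914, [229.0, 123.0]]
w3 [0.545, -0.172, 0.016, 1.839, 43.115, 15.64, [168.0, 127.0]]
w3 [0.461, -0.178, 0.016, 2.034, 43.165, 15.789, [178.0, 184.0]]
w3 [0.461, -0.267, 0.016, 2.078, 42.38, 16.274, [236.0, 184.0]]
w1 [0.629, -0.169, 0.016, 2.321, 42.679, 16.977, [136.0, 64.0]]
w1 [0.551, -0.261, 0.016, 1.737, 42.523, 15.947, [208.0, 124.0]]
w1 [0.545, -0.172, 0.016, 1.846, 42.881, 15.725, [146.0, 128.0]]
w1 [0.461, -0.178, 0.016, 2.058, 43.094, 15.7, [157.0, 184.0]]
w1 [0.461, -0.267, 0.016, 2.093, 42.587, 15.665, [215.0, 184.0]]
[ 0.645 -0.169  0.052] [ 0.628 -0.185  0.052] [ 0.631 -0.171  0.016]
[[-3.000e-04 -3.227e-01  9.465e-01 -1.698e-01]
 [ 1.000e+00 -1.000e-03 -0.000e+00 -4.000e-04]
 [ 1.000e-03  9.465e-01  3.227e-01 -8.450e-02]
 [ 0.000e+00  0.000e+00  0.000e+00  1.000e+00]]
```

```bash
python3 - <<'E'
from h import *
for n,f in (('side','sd5'),('scene','s5')):
    snap(n,f); im,P,d=load(f);Ti=np.linalg.inv(d['T']);K=d['K']
    s=manip.state()['tool_pos']
    q=Ti@np.r_[s,1];q=K@q[:3];u,v=(q[:2]/q[2]);print(f,u,v)
    u0,v0=int(u)-50,int(v)-60
    c=im[max(v0,0):v0+100,max(u0,0):u0+100]; c=cv2.resize(c,None,fx=5,fy=5,interpolation=cv2.INTER_CUBIC)
    cv2.circle(c,(int((u-u0)*5),int((v-v0)*5)),4,(255,0,255),1); cv2.imwrite('pics/c_%s.png'%f,c)
E
```

```text
sd5 317.70903859139776 255.96985759726715
s5 240.07778676363256 250.54447038660808
```

View pics/c_sd5.png

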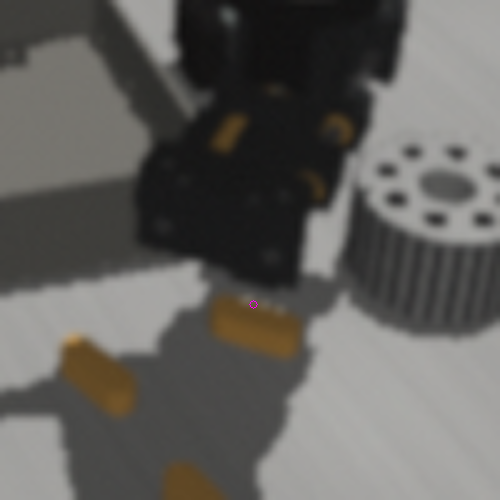

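View pics/c_s5.png

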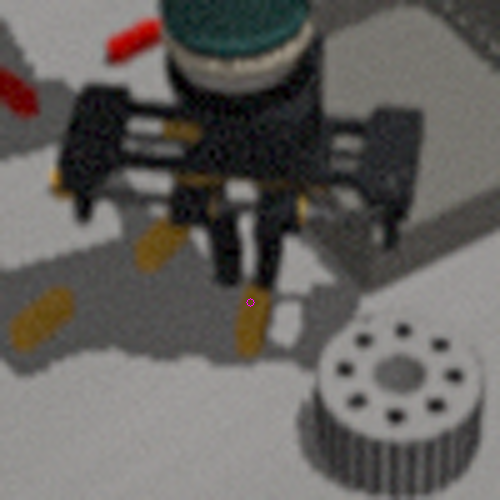

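```bash
python3 - <<'E'
from h import *
s=manip.state()['tool_pos'];a=R.from_rotvec(manip.state()['tcp_rot']).as_matrix()
for f in ('sd5','s5','w5'):
    im,P,d=load(f);v=im.max(2)
    L=(P-s)@a
    b=(v<75)&np.isfinite(P[...,2])&(abs(L[...,1])<.03)&(abs(L[...,2])<.03)&(P[...,2]>.022)&(P[...,2]<.09)
    q=L[b];print(f,b.sum(),'x max',np.sort(q[:,0])[-8:].round(3), q[q[:,0]>np.sort(q[:,0])[-8]].round(3).tolist())
E
```

```text
sd5 13 x max [-0.03  -0.03  -0.029 -0.028 -0.028 -0.027 -0.027 -0.024] [[-0.027, 0.015, 0.007], [-0.03, 0.017, 0.004], [-0.024, 0.012, 0.0], [-0.028, 0.015, -0.003], [-0.029, 0.016, -0.005], [-0.028, 0.016, -0.01], [-0.027, 0.014, -0.012]]
s5 122 x max [-0.027 -0.027 -0.026 -0.025 -0.025 -0.023 -0.023 -0.021] [[-0.026, 0.009, -0.008], [-0.027, 0.006, -0.008], [-0.025, 0.014, -0.011], [-0.023, 0.012, -0.01], [-0.025, 0.009, -0.01], [-0.023, 0.006, -0.008], [-0.021, -0.004, -0.006]]
w5 3404 x max [-0.026 -0.025 -0.025 -0.025 -0.025 -0.025 -0.025 -0.024] [[-0.024, 0.011, -0.011], [-0.025, 0.012, -0.011], [-0.025, -0.011, -0.01], [-0.025, -0.006, -0.009], [-0.025, -0.005, -0.01], [-0.025, 0.008, -0.01], [-0.025, 0.01, -0.009]]
```

```bash
python3 - <<'E'
from h import *
s=manip.state()['tool_pos'];a=R.from_rotvec(manip.state()['tcp_rot']).as_matrix()
for f in ('s5','w5'):
    im,P,d=load(f)
    L=(P-s)@a
    for y0 in np.arange(-.1,.1,.01):
        b=np.isfinite(P[...,2])&(L[...,1]>y0)&(L[...,1]<y0+.01)&(abs(L[...,2])<.045)&(L[...,0]<-.012)&(L[...,0]>-.14)&(im.max(2)<110)
        q=L[b]
        if len(q)>3: print(f,y0.round(2),len(q),'xmax',np.sort(q[:,0])[-3:].round(3),'z',q[np.argsort(q[:,0])[-3:],2].round(3))
im,P,d=load('w3'); 
b=np.isfinite(P[...,2])&(P[...,2]>.04)&(P[...,2]<.06)&(np.hypot(P[...,0]-.72,P[...,1]+.13)<.08)
print('big',edgefit(P[b][:,:2],44))
im,P,d=load('w4'); 
b=np.isfinite(P[...,2])&(P[...,2]>.046)&(P[...,2]<.056)&(np.hypot(P[...,0]-.72,P[...,1]+.13)<.08)
print('big',edgefit(P[b][:,:2],44))
E
```

```text
s5 -0.1 22 xmax [-0.118 -0.03  -0.029] z [-0.029 -0.033 -0.035]
s5 -0.09 105 xmax [-0.03  -0.029 -0.029] z [-0.039 -0.032 -0.031]
s5 -0.08 107 xmax [-0.029 -0.029 -0.026] z [-0.045 -0.045 -0.039]
s5 -0.07 95 xmax [-0.015 -0.013 -0.013] z [0.035 0.032 0.033]
s5 -0.06 59 xmax [-0.016 -0.015 -0.015] z [0.037 0.041 0.034]
s5 -0.05 74 xmax [-0.097 -0.097 -0.097] z [-0.025  0.02  -0.025]
s5 -0.04 62 xmax [-0.094 -0.092 -0.091] z [-0.035 -0.003 -0.032]
s5 -0.03 65 xmax [-0.094 -0.092 -0.09 ] z [-0.036 -0.033 -0.031]
s5 -0.02 101 xmax [-0.028 -0.026 -0.024] z [-0.011 -0.013 -0.007]
s5 -0.01 56 xmax [-0.028 -0.023 -0.021] z [-0.011 -0.011 -0.006]
s5 -0.0 74 xmax [-0.025 -0.024 -0.023] z [-0.01   0.002 -0.008]
s5 0.01 117 xmax [-0.027 -0.025 -0.023] z [-0.009 -0.011 -0.01 ]
s5 0.02 68 xmax [-0.065 -0.061 -0.055] z [-0.013 -0.012 -0.01 ]
s5 0.03 78 xmax [-0.093 -0.093 -0.092] z [-0.031 -0.034 -0.033]
s5 0.04 54 xmax [-0.098 -0.098 -0.096] z [ 0.02  -0.026 -0.023]
s5 0.05 47 xmax [-0.098 -0.097 -0.095] z [ 0.02   0.02  -0.024]
s5 0.06 85 xmax [-0.1   -0.099 -0.096] z [ 0.02  -0.025  0.021]
s5 0.
[... 842 characters left out ...]

w5 -0.0 2726 xmax [-0.026 -0.026 -0.025] z [-0.01  -0.009 -0.01 ]
w5 0.01 5529 xmax [-0.025 -0.025 -0.024] z [-0.011 -0.009 -0.011]
w5 0.02 4222 xmax [-0.093 -0.093 -0.093] z [-0.034 -0.034 -0.033]
w5 0.03 1905 xmax [-0.094 -0.094 -0.093] z [-0.034 -0.034 -0.034]
w5 0.04 1089 xmax [-0.101 -0.1   -0.1  ] z [-0.026 -0.026 -0.026]
w5 0.05 1059 xmax [-0.101 -0.101 -0.1  ] z [-0.026 -0.026 -0.026]
w5 0.06 1047 xmax [-0.1 -0.1 -0.1] z [-0.026 -0.026 -0.026]
w5 0.07 2888 xmax [-0.089 -0.089 -0.089] z [-0.025 -0.033 -0.003]
big (array([650.78918471, -94.19318936,   9.54045312]), np.float64(1.1050834911851681))
big (array([ 738.95880543, -154.04126724,   45.09737277]), np.float64(6.164265462126428))
```

Every camera agrees: the real fingertips, and the gripper body, sit about 23 mm behind the reported TCP. At z = 0.002 the fingers therefore closed above the key. I'll correct all heights by that and guard the next descent on force.

```bash
cat >> h.py <<'E'
ZB=-.018   # TCP z for fingertips ~5 mm above bench (true tips ~23 mm behind reported TCP)
def pick(x,y,yaw,zb=ZB):
    psi=yaw+np.pi/2
    gotoP([x,y,.03],psi)
    manip.set_gripper(.036)
    manip.move_linear([x,y,zb],rate=.1); s=st('at')
    if abs(s['contact_force'][2])>8: print('TOUCH');manip.move_linear([x,y,.03]);return 0
    manip.set_gripper(.008,force=30); s=st('grip'); manip.dwell(.1)
    manip.move_linear([x,y,.06],rate=.15); s=st('lift'); return s['gripper_width']
def drop(ox,oy):
    p=TRAY+ox*ex+oy*ey; psi=YAW+np.pi/2
    s=manip.state()['tool_pos']; manip.move_linear([*s[:2],.16],rate=.3)
    gotoP([*p,.16],psi); s=st('over')
    if abs(s['gripper_width']-.016)>.004: print('LOST?'); return False
    manip.move_linear([*p,.102],rate=.12); s=st('low')
    manip.set_gripper(.028); manip.move_linear([*p,.17],rate=.25); st('out'); return True
E
python3 - <<'E'
from h import *
w=pick(.629,-.1693,2.31)
if abs(w-.016)<.004: drop(.036,.038)
snap('wrist','w6');snap('scene','s6');snap('side','sd6')
E
```

```text
at t20.6 [ 0.6288 -0.1692 -0.0185] w0.0357 F [ 0.2  0.7 -0.4]
grip t21.1 [ 0.6297 -0.1695 -0.0171] w0.0159 F [-0.6  0.7  2.3]
lift t21.8 [ 0.6283 -0.1691  0.0592] w0.0154 F [-0.8  0.4 -0.6]
over t23.8 [0.623  0.2212 0.1596] w0.0154 F [ 0.3 -0.2 -0.8]
low t24.4 [0.6232 0.2221 0.1022] w0.0158 F [-0.7  0.1 -0.6]
out t25.2 [0.6239 0.2228 0.172 ] w0.0283 F [-0.4  0.1 -0.7]
```

View pics/w6.png

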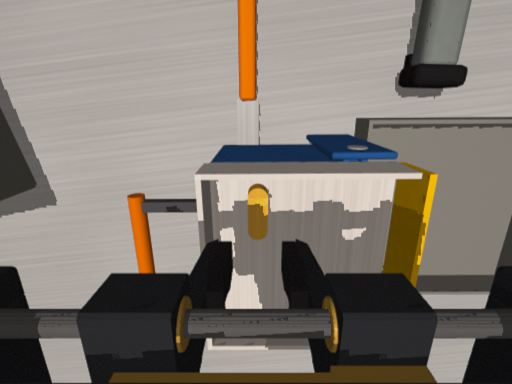

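View pics/s6.png

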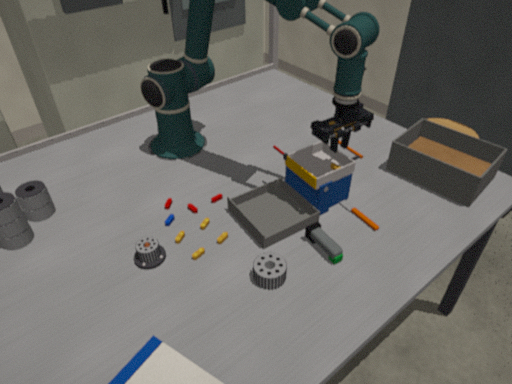

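First key is in the tray at (258,210) in the wrist view. Now the rest, detecting again before each pick.

```bash
cat > loop.py <<'E'
from h import *
import sys
slots=[(.036,-.036),(-.036,.038),(-.036,-.036),(0,0)]
i=int(sys.argv[1]); n=int(sys.argv[2])
for j in range(i,i+n):
    snap('scene','L%d'%j); ks=[k for k in keys('L%d'%j) if k[1]<-.05 and 35<k[4]<52 and k[5]<20 and k[0]>.3]
    print('left',[(round(k[0],3),round(k[1],3),round(k[3],2)) for k in ks])
    if not ks: break
    k=max(ks,key=lambda k:k[0]+.3*k[1])
    w=pick(k[0]+.0003,k[1]+.0008,k[3])
    if abs(w-.016)>.004: print('MISS');break
    if not drop(*slots[j]): break
snap('wrist','wl');snap('scene','sl');snap('side','sdl')
for k in keys('sl'): print([np.round(x,3).tolist() for x in k])
E
python3 loop.py 0 2
```

```text
left [(0.46, -0.178, np.float64(2.02)), (0.46, -0.267, np.float64(2.21)), (0.545, -0.173, np.float64(1.88)), (0.551, -0.261, np.float64(1.77))]
at t28.0 [ 0.545  -0.1718 -0.0182] w0.0362 F [ 0.5 -0.2 -0.9]
grip t28.4 [ 0.5457 -0.172  -0.0172] w0.0156 F [-0.9 -0.4  3.6]
lift t29.2 [ 0.5443 -0.1715  0.0592] w0.0155 F [-0.  -0.9 -1.3]
over t30.9 [0.6139 0.1478 0.1591] w0.0154 F [ 0.2 -0.1 -0.7]
low t31.5 [0.6144 0.1483 0.1018] w0.0157 F [-0.5 -0.2 -1.1]
out t32.3 [0.6154 0.1492 0.1719] w0.0282 F [ 0.2 -0.  -0.1]
left [(0.46, -0.18, np.float64(2.15)), (0.461, -0.268, np.float64(2.26)), (0.551, -0.261, np.float64(1.77))]
at t35.0 [ 0.5515 -0.2604 -0.0183] w0.0360 F [0.2 1.1 0.2]
grip t35.4 [ 0.5521 -0.2607 -0.0172] w0.0161 F [-1.  -1.1  3.1]
lift t36.2 [ 0.551  -0.26    0.0592] w0.0155 F [-0.8  0.  -0.7]
over t38.4 [0.5516 0.2298 0.1598] w0.0154 F [ 0.   0.4 -1. ]
low t39.1 [0.551  0.2301 0.1018] w0.0156 F [0.7 0.1 0.2]
out t39.9 [0.5523 0.2311 0.1717] w0.0278 F [-0.5 -0.5 -0.8]
[0.46, -0.179, 0.014, 2.163, 43.221, 17.47, [204.0, 223.0]]
[0.461, -0.268, 0.015, 2.011, 41.978, 15.27, [179.0, 237.0]]
```

View pics/wl.png

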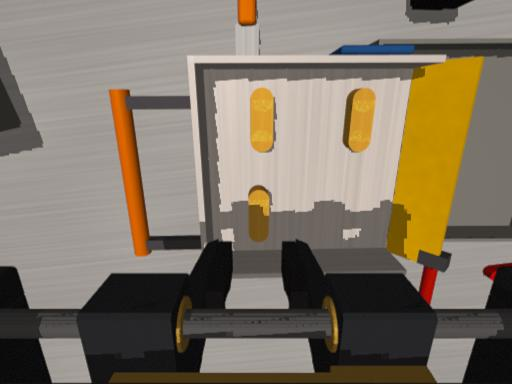

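Three keys are lying flat in the tray, at (262,120), (360,120) and (258,215). Two are left.

```bash
python3 loop.py 2 2
```

```text
left [(0.46, -0.178, np.float64(2.13)), (0.461, -0.269, np.float64(2.09))]
at t42.7 [ 0.4598 -0.1774 -0.0181] w0.0362 F [0.9 0.2 0.1]
grip t43.1 [ 0.4604 -0.1777 -0.0173] w0.0154 F [-0.9  0.3  4.1]
lift t43.9 [ 0.4591 -0.1771  0.0592] w0.0156 F [-0.1  0.  -0.3]
over t45.6 [0.5424 0.1562 0.1592] w0.0157 F [-0.2  0.2 -1.5]
low t46.3 [0.5431 0.1567 0.1022] w0.0150 F [-0.   0.6 -1. ]
out t47.1 [0.5438 0.1575 0.1717] w0.0278 F [-0.3 -0.2 -0.8]
left [(0.462, -0.268, np.float64(2.06))]
at t49.8 [ 0.4618 -0.2675 -0.0181] w0.0359 F [-0.5 -0.2  0.5]
grip t50.2 [ 0.4623 -0.2678 -0.0173] w0.0156 F [-0.4 -0.4  4.1]
lift t51.0 [ 0.4612 -0.267   0.0593] w0.0154 F [-0.  -0.  -1.6]
over t53.2 [0.5828 0.1877 0.1597] w0.0154 F [ 0.  -0.1 -0.3]
low t53.8 [0.583  0.1885 0.1022] w0.0155 F [ 0.4 -0.5 -0.2]
out t54.6 [0.5837 0.1892 0.1718] w0.0280 F [-0.3  0.4 -1. ]
```

View pics/wl.png

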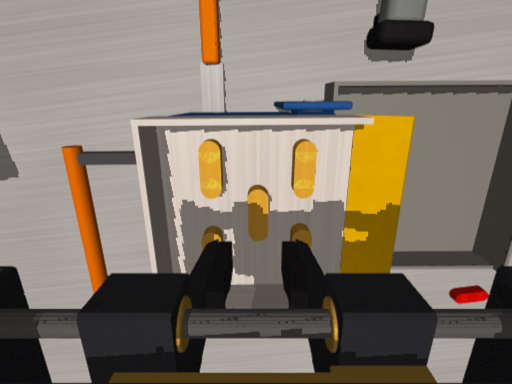

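View pics/sl.png

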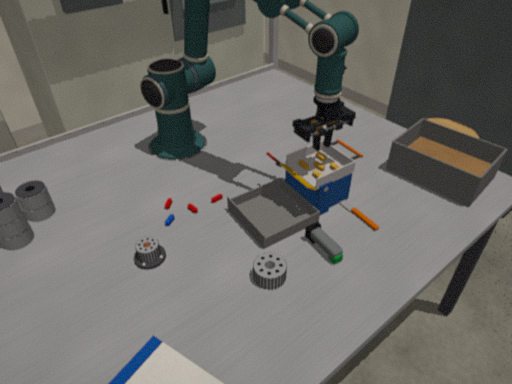

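All five keys are in the tray. I'll measure the gate angle and rod before gripping it.

```bash
cat >> h.py <<'E'
def toS(P): # station frame: pivot origin at bench height 0
    q=P.copy(); d=P[...,:2]-PIV; q[...,0]=d@ex; q[...,1]=d@ey; return q
def gateang(fn,tray=0):
    im,P,d=load(fn);S=toS(P);h,s,v=cv2.split(cv2.cvtColor(im,cv2.COLOR_BGR2HSV))
    b=np.isfinite(P[...,2])&(h>18)&(h<34)&(s>120)&(abs(S[...,0])<.085)&(S[...,1]<-.02)&(S[...,1]>-.12)&(S[...,2]>.06)&(S[...,2]<.2)
    q=S[b]; print(fn,'gate n',len(q),'y',np.percentile(q[:,1],[2,50,98]).round(4),'z',np.percentile(q[:,2],[2,50,98]).round(4))
    return q
def rodpts(fn):
    im,P,d=load(fn);S=toS(P);h,s,v=cv2.split(cv2.cvtColor(im,cv2.COLOR_BGR2HSV))
    b=np.isfinite(P[...,2])&((h<6)|(h>174))&(s>120)&(S[...,0]<-.08)&(S[...,0]>-.16)&(S[...,1]<0)&(S[...,1]>-.15)&(S[...,2]>.05)&(S[...,2]<.2)
    q=S[b]; print(fn,'rod',len(q), q.mean(0).round(4) if len(q) else '', q[:,0].min().round(3) if len(q) else '')
def barpts(fn):
    im,P,d=load(fn);S=toS(P);h,s,v=cv2.split(cv2.cvtColor(im,cv2.COLOR_BGR2HSV))
    b=np.isfinite(P[...,2])&(h>5)&(h<17)&(s>150)&(abs(S[...,0])<.08)&(S[...,1]>0.03)&(S[...,2]>.12)
    q=S[b]; print(fn,'bar',len(q), q.mean(0).round(4) if len(q) else '', (q[:,0].min().round(3),q[:,0].max().round(3)) if len(q) else '')
E
python3 - <<'E'
from h import *
for f in ['scene0','side0','sl','sdl','w6','wl']:
    gateang(f)if 1 else 0; rodpts(f); barpts(f)
E
```

```text
scene0 gate n 335 y [-0.0394 -0.0367 -0.0323] z [0.1171 0.138  0.1551]
scene0 rod 23 [-0.1112 -0.0376  0.1532] -0.135
scene0 bar 68 [0.0018 0.1676 0.144 ] (np.float64(-0.059), np.float64(0.056))
side0 gate n 646 y [-0.0392 -0.0354 -0.0316] z [0.1165 0.1359 0.156 ]
side0 rod 0  
side0 bar 13 [0.0456 0.1662 0.146 ] (np.float64(0.037), np.float64(0.054))
sl gate n 167 y [-0.065  -0.0525 -0.0286] z [0.1099 0.1284 0.1372]
sl rod 23 [-0.1129 -0.0626  0.1352] -0.135
sl bar 69 [0.0016 0.1632 0.1518] (np.float64(-0.056), np.float64(0.054))
sdl gate n 156 y [-0.0664 -0.0589 -0.0341] z [0.1124 0.1312 0.1387]
sdl rod 56 [-0.1076 -0.0644  0.1361] -0.136
sdl bar 88 [-0.0152  0.1665  0.148 ] (np.float64(-0.058), np.float64(0.055))
w6 gate n 3868 y [-0.0358 -0.0306 -0.029 ] z [0.1174 0.1434 0.1566]
w6 rod 0  
w6 bar 1235 [0.0273 0.1694 0.1479] (np.float64(-0.008), np.float64(0.071))
wl gate n 8496 y [-0.0612 -0.0464 -0.0298] z [0.1151 0.1277 0.1385]
wl rod 0  
wl bar 2491 [0.0059 0.1679 0.1503] (np.float64(-0.057), np.float64(0.056))
```

The gate has swung to about 0.8 rad, and the bar reads a few mm higher. I must have bumped it during a drop near the gate end, so I'll find out when.

```bash
python3 - <<'E'
from h import *
for f in ['s4','s6','L0','L1','L2','L3','sl']:
    gateang(f); rodpts(f); barpts(f)
im,P,d=load('sl');cv2.imwrite('pics/z2.png',cv2.resize(im[110:220,240:390],None,fx=5,fy=5,interpolation=cv2.INTER_CUBIC))
E
```

```text
s4 gate n 345 y [-0.0397 -0.0368 -0.0327] z [0.1159 0.1379 0.1548]
s4 rod 23 [-0.111  -0.0377  0.1534] -0.135
s4 bar 67 [-0.0003  0.1677  0.144 ] (np.float64(-0.059), np.float64(0.053))
s6 gate n 344 y [-0.0398 -0.0367 -0.0324] z [0.1165 0.1375 0.1546]
s6 rod 24 [-0.1106 -0.0379  0.1538] -0.134
s6 bar 73 [0.0268 0.1374 0.1854] (np.float64(-0.049), np.float64(0.066))
L0 gate n 340 y [-0.0394 -0.0366 -0.0323] z [0.1168 0.1376 0.1547]
L0 rod 23 [-0.1117 -0.0376  0.1537] -0.134
L0 bar 72 [0.0266 0.135  0.1878] (np.float64(-0.055), np.float64(0.073))
L1 gate n 128 y [-0.0649 -0.0543 -0.0306] z [0.1075 0.1285 0.1358]
L1 rod 26 [-0.1092 -0.0629  0.1351] -0.139
L1 bar 66 [0.0142 0.1527 0.1735] (np.float64(-0.039), np.float64(0.071))
L2 gate n 95 y [-0.0627 -0.0588 -0.0288] z [0.1104 0.1388 0.1428]
L2 rod 23 [-0.108  -0.0598  0.1407] -0.134
L2 bar 80 [-0.005   0.1531  0.1692] (np.float64(-0.058), np.float64(0.056))
L3 gate n 167 y [-0.0657 -0.0532 -0.0303] z [0.111  0.1278 0.1361]
L3 rod 18 [-0.1076 -0.0643  0.136 ] -0.135
L3 bar 69 [-0.0024  0.1639  0.1509] (np.float64(-0.058), np.float64(0.052))
sl gate n 167 y [-0.065  -0.0525 -0.0286] z [0.1099 0.1284 0.1372]
sl rod 23 [-0.1129 -0.0626  0.1352] -0.135
sl bar 69 [0.0016 0.1632 0.1518] (np.float64(-0.056), np.float64(0.054))
```

View pics/z2.png

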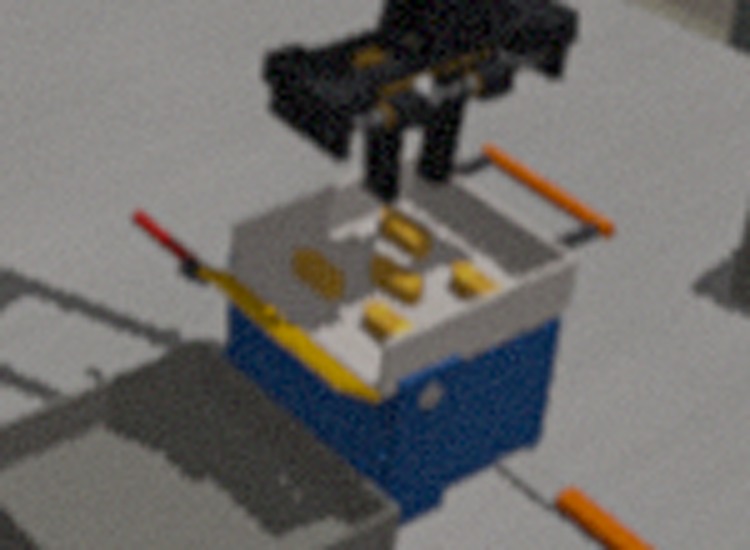

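```bash
cat >> h.py <<'E'
def floortilt(fn):
    im,P,d=load(fn);S=toS(P);h,s,v=cv2.split(cv2.cvtColor(im,cv2.COLOR_BGR2HSV))
    b=np.isfinite(P[...,2])&(s<50)&(abs(S[...,0])<.06)&(S[...,1]>-.02)&(S[...,1]<.11)&(S[...,2]<.13)&(S[...,2]>.10)
    q=S[b]
    for _ in range(5):
        A=np.c_[q[:,:2],np.ones(len(q))];c=np.linalg.lstsq(A,q[:,2],rcond=None)[0];e=abs(A@c-q[:,2]);q=q[e<max(2*np.median(e),.0008)]
    print(fn,'floor slope x,y,z0',c.round(4),len(q))
E
python3 - <<'E'
from h import *
for f in ['scene0','L0','sl','L3','w4','w6','wl']:
    try: floortilt(f)
    except Exception as e: print(f,e)
for f in ['scene0','sl','L3','wl']:
    im,P,d=load(f);S=toS(P);h,s,v=cv2.split(cv2.cvtColor(im,cv2.COLOR_BGR2HSV))
    b=np.isfinite(P[...,2])&(h>5)&(h<17)&(s>150)&(abs(S[...,0])<.05)&(abs(S[...,1]-.168)<.015)&(S[...,2]>.12)
    q=S[b];print(f,len(q),np.percentile(q[:,2],[5,25,50,75,95]).round(4),np.median(q[:,1]).round(4))
E
```

```text
scene0 floor slope x,y,z0 [0.0012 0.0005 0.1131] 302
L0 floor slope x,y,z0 [0.0118 0.0084 0.113 ] 242
sl floor slope x,y,z0 [-0.0052  0.0267  0.113 ] 188
L3 floor slope x,y,z0 [0.0093 0.039  0.113 ] 334
w4 floor slope x,y,z0 [0. 0. 0.] 0
w6 floor slope x,y,z0 [-0.0007 -0.0004  0.1161] 10763
wl floor slope x,y,z0 [-0.0005  0.0197  0.116 ] 11804
scene0 60 [0.141  0.1429 0.144  0.1454 0.1469] 0.1669
sl 60 [0.1446 0.1463 0.1469 0.1486 0.15  ] 0.167
L3 59 [0.1469 0.148  0.1492 0.1506 0.1532] 0.1662
wl 2248 [0.1454 0.1485 0.1503 0.1511 0.1518] 0.1681
  return _methods._mean(a, axis=axis, dtype=dtype,
  ret = ret.dtype.type(ret / rcount)
```

During the first drop near the gate end, a finger pushed the gate open by about 0.9 rad, and the tray lifted about 0.02 rad. No key has come out. I'll shut the gate by its rod and then press the bar back to level.

```bash
cat >> h.py <<'E'
HY,HZ=-.031,.115
TD=.033  # rod above TCP when gripped (rod ~10 mm above true tips)
def rodS(th):
    # station y,z of rod at gate angle th (0 shut, 1.57 down)
    a=np.array([-.0035,.036]); c,s=np.cos(th),np.sin(th)
    return np.array([HY+c*a[0]-s*a[1], HZ+s*a[0]+c*a[1]])
def rodT(th,dx=-.119,up=0):
    y,z=rodS(th); p=PIV+dx*ex+y*ey; return np.array([*p,z-TD+up])
E
python3 - <<'E'
from h import *
th=.9
psi=gotoP(rodT(th,up=.09),YAW+np.pi/2); st()
manip.set_gripper(.04)
manip.move_linear(rodT(th),rate=.1); st('at')
manip.set_gripper(.004,force=15); s=st('grip')
snap('side','g1');snap('scene','g1s')
rodpts('g1s');gateang('g1s')
E
```

```text
t55.5 [0.4529 0.097  0.1915] w0.0276 F [0.4 0.3 0.3]
at t56.9 [0.4529 0.0969 0.1023] w0.0403 F [-0.3 -0.6  0. ]
grip t57.5 [0.4525 0.0975 0.1018] w0.0094 F [ 1.   3.9 -0.2]
g1s rod 23 [-0.1049 -0.0605  0.1349] -0.127
g1s gate n 170 y [-0.0657 -0.0517 -0.0304] z [0.1115 0.1275 0.1367]
```

```bash
python3 - <<'E'
from h import *
for th in [.75,.6,.45,.3,.15,.03,-.03]:
    manip.move_linear(rodT(th),rate=.06); s=manip.state(); print(th,s['tool_pos'].round(4),'w%.4f'%s['gripper_width'],s['contact_force'].round(1))
    if np.linalg.norm(s['contact_force'])>25: break
manip.dwell(.1)
manip.set_gripper(.03); st('rel'); 
manip.move_linear(rodT(0,up=.1),rate=.2)
snap('side','g2');snap('scene','g2s')
for f in('g2','g2s'): rodpts(f);gateang(f);floortilt(f);barpts(f)
E
```

```text
0.75 [0.4527 0.0999 0.1058] w0.0096 [ 2.8  2.1 -4.5]
0.6 [0.453  0.1031 0.1098] w0.0089 [ 1.8 -3.1 -2.2]
0.45 [0.4534 0.1068 0.1134] w0.0094 [ 0.1 -5.7  1.7]
0.3 [0.4539 0.1109 0.1166] w0.0093 [ -1.4 -10.    5.7]
0.15 [0.4545 0.1159 0.1189] w0.0090 [ -4.8 -10.8  10.3]
0.03 [0.4552 0.1208 0.1198] w0.0092 [-3.  -6.3 10.6]
-0.03 [0.4554 0.1231 0.12  ] w0.0092 [-3.7 -6.6  9.6]
rel t59.9 [0.4552 0.1247 0.1179] w0.0305 F [0.3 0.4 0.5]
g2 rod 56 [-0.1037 -0.0383  0.1527] -0.136
g2 gate n 660 y [-0.0392 -0.0356 -0.0318] z [0.1158 0.1352 0.1555]
g2 floor slope x,y,z0 [-0.0021  0.0178  0.1166] 78
g2 bar 118 [-0.0029  0.1667  0.148 ] (np.float64(-0.058), np.float64(0.055))
g2s rod 22 [-0.1104 -0.0373  0.1524] -0.136
g2s gate n 342 y [-0.0402 -0.0367 -0.0331] z [0.1157 0.1372 0.154 ]
g2s floor slope x,y,z0 [-0.0003  0.0201  0.1132] 164
g2s bar 69 [0.0016 0.1668 0.1474] (np.float64(-0.057), np.float64(0.055))
```

```bash
python3 - <<'E'
from h import *
p=PIV+.169*ey
gotoP([*p,.18],YAW+np.pi/2); manip.set_gripper(0.0); st()
manip.move_linear([*p,.135],rate=.1); s=st()
z=.132
while z>.112:
    manip.move_linear([*p,z],rate=.05); s=manip.state(); print(round(z,3),s['tool_pos'][2].round(4),s['contact_force'].round(1))
    if s['contact_force'][2]>16: break
    z-=.0015
manip.move_linear([*p,.20],rate=.2)
snap('wrist','b1w');snap('side','b1');snap('scene','b1s')
for f in('b1','b1s','b1w'): rodpts(f);gateang(f);floortilt(f);barpts(f)
E
```

```text
t62.2 [0.597  0.3118 0.1802] w0.0006 F [0.7 1.  0.2]
 t62.8 [0.5968 0.3119 0.1345] w0.0005 F [-0.2  0.4  0.4]
0.132 0.1326 [-0.7  0.6 -0.9]
0.131 0.1306 [ 0.  -0.6  0.3]
0.129 0.1288 [-0.5 -1.4 -0.4]
0.128 0.1276 [ 1.5 -0.4  0.6]
0.126 0.1263 [1.3 0.5 2.1]
0.124 0.1248 [0.4 1.4 2.6]
0.123 0.1244 [-1.4  1.1  7.3]
0.121 0.1242 [-3.6  0.6 13. ]
0.12 0.1241 [-6.2 -1.  16.7]
b1 rod 61 [-0.108  -0.0378  0.1537] -0.136
b1 gate n 672 y [-0.038  -0.0349 -0.0313] z [0.1164 0.1361 0.1561]
b1 floor slope x,y,z0 [ 0.0043 -0.0057  0.1166] 52
b1 bar 109 [-0.001   0.1671  0.1441] (np.float64(-0.058), np.float64(0.055))
b1s rod 24 [-0.1112 -0.0368  0.1534] -0.136
b1s gate n 346 y [-0.0389 -0.0363 -0.0317] z [0.116  0.1376 0.155 ]
b1s floor slope x,y,z0 [ 0.006  -0.0042  0.1137] 181
b1s bar 80 [0.0057 0.1626 0.1894] (np.float64(-0.057), np.float64(0.053))
b1w rod 256 [-0.1042 -0.0305  0.1549] -0.139
b1w gate n 5899 y [-0.034  -0.03   -0.0285] z [0.117  0.1363 0.1563]
b1w floor slope x,y,z0 [-0.0007 -0.0003  0.116 ] 9018
b1w bar 1484 [0.0154 0.1715 0.1513] (np.float64(-0.031), np.float64(0.056))
```

View pics/b1w.png

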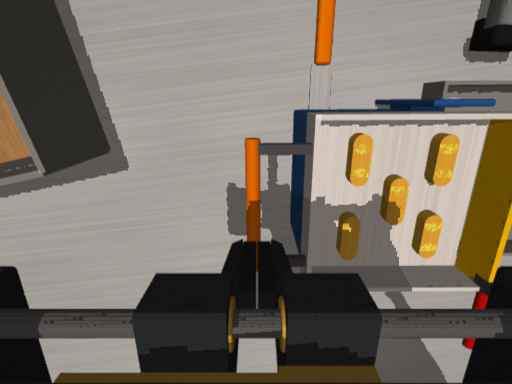

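Tray is level, gate shut and all five keys are inside. Pressing the bar also confirmed the 23 mm tip offset. Now I'll lower the gate.

```bash
python3 - <<'E'
from h import *
s=manip.state()['tool_pos'];
gotoP(rodT(0,up=.1),YAW+np.pi/2); manip.set_gripper(.034)
manip.move_linear(rodT(0),rate=.12); st('at')
manip.set_gripper(.004,force=20); s=st('grip')
if abs(s['gripper_width']-.0095)<.003:
  for th in [.2,.4,.6,.8,1.0,1.2,1.4,1.55,1.62]:
    manip.move_linear(rodT(th),rate=.06); s=manip.state(); print(th,s['tool_pos'].round(4),'w%.4f'%s['gripper_width'],s['contact_force'].round(1))
    if np.linalg.norm(s['contact_force'])>30: break
manip.set_gripper(.03); st('rel')
manip.move_linear(rodT(1.57,up=.1),rate=.2)
snap('wrist','d1w');snap('side','d1');snap('scene','d1s')
for f in('d1','d1s'): rodpts(f);gateang(f);floortilt(f);barpts(f)
E
```

```text
at t68.3 [0.456  0.1236 0.1187] w0.0337 F [ 1.  -0.2  0.1]
grip t68.8 [0.4558 0.1237 0.1185] w0.0093 F [-0.3  0.5  1.7]
0.2 [0.4551 0.1173 0.1174] w0.0090 [-0.9  4.   4.6]
0.4 [0.4544 0.1103 0.1144] w0.0090 [-0.6  5.2  4.6]
0.6 [0.4537 0.1041 0.11  ] w0.0093 [1.8 4.2 1.8]
0.8 [0.4531 0.099  0.1047] w0.0096 [3.2 4.3 1.5]
1.0 [0.4527 0.0953 0.0985] w0.0093 [3.1 5.2 0.5]
1.2 [0.4525 0.0932 0.0919] w0.0090 [ 2.8  7.8 -0.9]
1.4 [0.4524 0.0924 0.0849] w0.0092 [3.1 8.9 0.8]
1.55 [0.4525 0.0925 0.0803] w0.0088 [-0.   8.8  6.8]
1.62 [0.4526 0.0925 0.0788] w0.0091 [-2.7  7.1 15. ]
rel t71.7 [0.451  0.0911 0.0761] w0.0295 F [ 0.8 -0.   0.9]
d1 rod 61 [-0.1043 -0.0675  0.1118] -0.135
d1 gate n 431 y [-0.0701 -0.054  -0.0321] z [0.1093 0.1138 0.1158]
d1 floor slope x,y,z0 [0.0013 0.0267 0.1163] 202
d1 bar 84 [0.0119 0.1666 0.1487] (np.float64(-0.026), np.float64(0.055))
d1s rod 26 [-0.1045 -0.0681  0.1126] -0.132
d1s gate n 416 y [-0.0703 -0.0505 -0.0301] z [0.1077 0.1111 0.1145]
d1s floor slope x,y,z0 [0.0095 0.0314 0.1133] 260
d1s bar 70 [-0.0008  0.1642  0.1474] (np.float64(-0.057), np.float64(0.055))
```

View pics/d1.png

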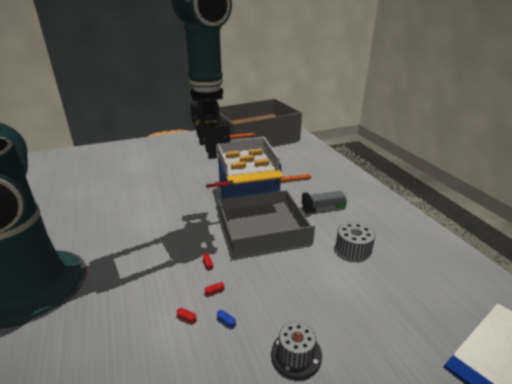

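The gate is down at its stop: the rod is at z ≈ 0.111 m and the pressing force rose to 15 N. Next I'll plan the bar arc with the tool turning with the tray, and check IK first.

```bash
cat >> h.py <<'E'
def barpose(ph,psi,d=.035,k=1.0,up=0):
    c,s=np.cos(ph),np.sin(ph); y=.170*c-.036*s; z=.105+.170*s+.036*c
    b=np.array([*(PIV+y*ey),z])
    rot=R.from_rotvec(np.r_[ex,0]*ph*k)*R.from_rotvec(down(psi))
    X=rot.as_matrix()[:,0]
    return b+(d-up)*X, rot.as_rotvec()
E
python3 - <<'E'
from h import *
s=manip.state(); print(s['joint_pos'].round(2))
for psi in (YAW+np.pi/2,YAW-np.pi/2):
  for k in (1.,.6,0.):
    o=[]
    for ph in (0,.25,.5,.7,.85,.95,1.0):
        p,r=barpose(ph,psi,k=k); q=inverse_kinematics(p,r); o.append(None if q is None else np.round(q,2).tolist())
    print(psi.round(2),k,o)
E
```

```text
[ 0.15 -0.12  2.09 -0.    1.18  1.83]
1.46 1.0 [[0.45, 0.34, 1.71, -0.0, 1.09, -1.01], [0.32, 0.23, 1.8, 0.27, 1.02, -1.27], [0.16, 0.15, 1.87, 0.56, 1.04, -1.57], [0.03, 0.13, 1.93, 0.79, 1.12, -1.8], [-0.07, 0.14, 1.96, 0.93, 1.2, -1.96], [-0.14, 0.15, 1.98, 1.02, 1.27, -2.05], [-0.17, 0.17, 1.99, 1.05, 1.31, -2.1]]
1.46 0.6 [[0.45, 0.34, 1.71, -0.0, 1.09, -1.01], [0.36, 0.25, 1.76, 0.15, 1.07, -1.16], [0.26, 0.17, 1.8, 0.32, 1.08, -1.34], [0.16, 0.12, 1.84, 0.46, 1.1, -1.49], [0.08, 0.1, 1.87, 0.56, 1.14, -1.61], [0.02, 0.09, 1.88, 0.62, 1.16, -1.68], [-0.01, 0.08, 1.89, 0.65, 1.18, -1.72]]
1.46 0.0 [[0.45, 0.34, 1.71, -0.0, 1.09, -1.01], [0.43, 0.3, 1.69, -0.0, 1.15, -1.03], [0.4, 0.24, 1.69, -0.0, 1.21, -1.06], [0.36, 0.21, 1.69, -0.0, 1.24, -1.09], [0.33, 0.18, 1.7, -0.0, 1.27, -1.12], [0.31, 0.16, 1.71, -0.0, 1.28, -1.15], [0.3, 0.15, 1.71, -0.0, 1.28, -1.16]]
-1.69 1.0 [[0.45, 0.34, 1.71, -0.0, 1.09, 2.13], [0.32, 0.23, 1.8, 0.27, 1.02, 1.87], [0.16, 0.15, 1.87, 0.56, 1.04, 1.57], [0.03, 0.13, 1.93, 0.79, 1.12, 1.34], [-0.07, 0.14, 1.96, 0.93, 1.2, 1.18], [-0.14, 0.15, 1.98, 1.02, 1.27, 1.09], [-0.17, 0.17, 1.99, 1.05, 1.31, 1.04]]
-1.69 0.6 [[0.45, 0.34, 1.71, -0.0, 1.09, 2.13], [0.36, 0.25, 1.76, 0.15, 1.07, 1.98], [0.26, 0.17, 1.8, 0.32, 1.08, 1.8], [0.16, 0.12, 1.84, 0.46, 1.1, 1.65], [0.08, 0.1, 1.87, 0.56, 1.14, 1.54], [0.02, 0.09, 1.88, 0.62, 1.16, 1.46], [-0.01, 0.08, 1.89, 0.65, 1.18, 1.42]]
-1.69 0.0 [[0.45, 0.34, 1.71, -0.0, 1.09, 2.13], [0.43, 0.3, 1.69, -0.0, 1.15, 2.11], [0.4, 0.24, 1.69, -0.0, 1.21, 2.08], [0.36, 0.21, 1.69, -0.0, 1.24, 2.05], [0.33, 0.18, 1.7, -0.0, 1.27, 2.02], [0.31, 0.16, 1.71, -0.0, 1.28, 2.0], [0.3, 0.15, 1.71, -0.0, 1.28, 1.98]]
```

```bash
cat >> h.py <<'E'
PS=YAW-np.pi/2
def swing(phs,rate=.06,lim=45):
    for ph in phs:
        p,r=barpose(ph,PS); manip.move_linear(p,rate=rate,rot=r); s=manip.state()
        print('%.2f'%ph,s['tool_pos'].round(3),'w%.4f'%s['gripper_width'],s['contact_force'].round(1),s['moment'].round(1))
        if np.linalg.norm(s['contact_force'])>lim or s['gripper_width']<.009: print('STOP');return False
    return True
E
python3 - <<'E'
from h import *
p,r=barpose(.02,PS,up=.09); 
s=manip.state()['tool_pos']
manip.move_pose(p,r); manip.set_gripper(.026); st()
p,r=barpose(.02,PS); manip.move_linear(p,rate=.1,rot=r); st('at')
manip.set_gripper(.004,force=45); s=st('grip')
if .009<s['gripper_width']<.016:
    swing([.1,.2,.3])
    snap('scene','t1')
E
```

```text
t73.8 [0.5968 0.31   0.1999] w0.0259 F [ 0.1  0.9 -0.8]
at t74.8 [0.5978 0.3133 0.1103] w0.0260 F [ 0.6 -0.5  0.3]
grip t75.2 [0.5978 0.3141 0.1106] w0.0107 F [0.7 3.4 2.2]
0.10 [0.598 0.313 0.124] w0.0106 [1.5 5.3 0.3] [ 0.9 -0.2  0. ]
0.20 [0.597 0.31  0.141] w0.0106 [0.8 5.4 1.7] [ 0.8 -0.2 -0. ]
0.30 [0.597 0.306 0.158] w0.0106 [1.9 6.  2.1] [ 0.7 -0.2 -0. ]
```

View pics/t1.png

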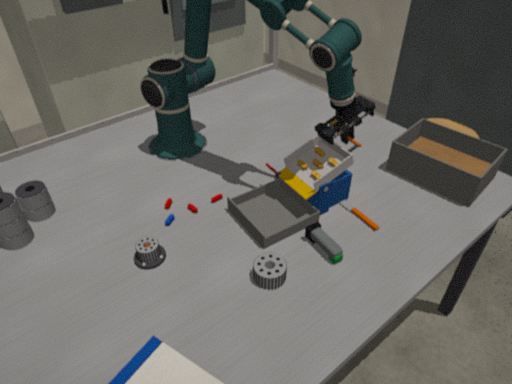

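The tray follows the bar, the gate is down and the keys are at rest. I'll carry on slowly through the sliding range.

```bash
python3 - <<'E'
from h import *
ok=swing([.4,.5]) and swing([.55,.6,.65,.7],rate=.03)
manip.dwell(.4); snap('scene','t2'); snap('side','t2s')
E
```

```text
0.40 [0.596 0.3   0.174] w0.0105 [1.8 4.8 1.9] [ 0.6 -0.3 -0. ]
0.50 [0.596 0.292 0.189] w0.0107 [2.1 3.5 3.5] [ 0.6 -0.3 -0.2]
0.55 [0.595 0.288 0.196] w0.0106 [3.2 4.9 0.3] [ 0.6 -0.5 -0.2]
0.60 [0.595 0.283 0.203] w0.0105 [4.1 5.2 0.8] [ 0.6 -0.5 -0.3]
0.65 [0.594 0.278 0.21 ] w0.0104 [5.3 5.9 1.1] [ 0.5 -0.4 -0.3]
0.70 [0.593 0.273 0.216] w0.0106 [3.1 4.7 1.6] [ 0.4 -0.4 -0.3]
```

View pics/t2.png

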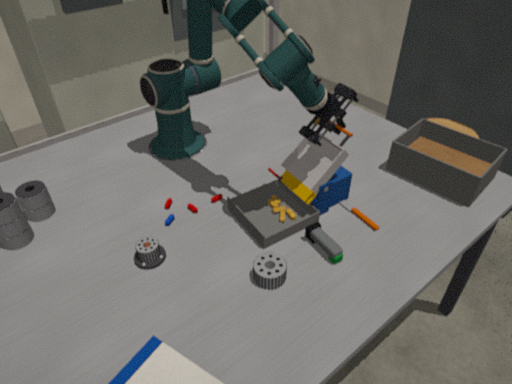

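```bash
python3 - <<'E'
from h import *
swing([.75,.8,.85],rate=.04); manip.dwell(.4); snap('scene','t3'); snap('side','t3s')
im=cv2.imread('pics/t3.png');a=cv2.resize(im[140:250,220:360],None,fx=4,fy=4,interpolation=cv2.INTER_CUBIC)
im=cv2.imread('pics/t3s.png');b=cv2.resize(im[130:260,190:330],None,fx=4,fy=3.3846,interpolation=cv2.INTER_CUBIC)
cv2.imwrite('pics/z3.png',np.vstack([a,b])[:880][:, :560]); cv2.imwrite('pics/z3a.png',a);cv2.imwrite('pics/z3b.png',b)
E
```

```text
0.75 [0.593 0.267 0.223] w0.0106 [3.7 3.6 2.1] [ 0.3 -0.4 -0.3]
0.80 [0.592 0.261 0.229] w0.0104 [3.1 3.9 1.2] [ 0.3 -0.4 -0.4]
0.85 [0.591 0.255 0.234] w0.0102 [4.2 2.5 2. ] [ 0.2 -0.4 -0.4]
```

View pics/z3a.png

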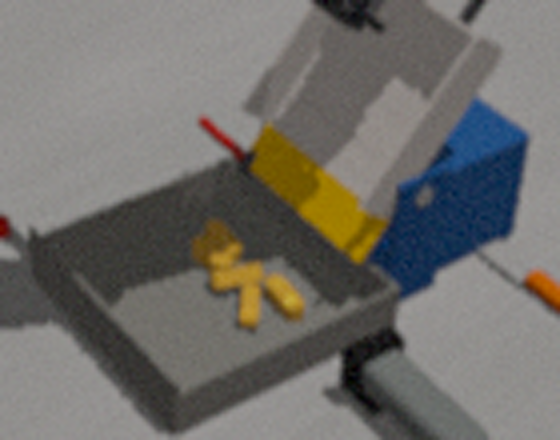

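View pics/z3b.png

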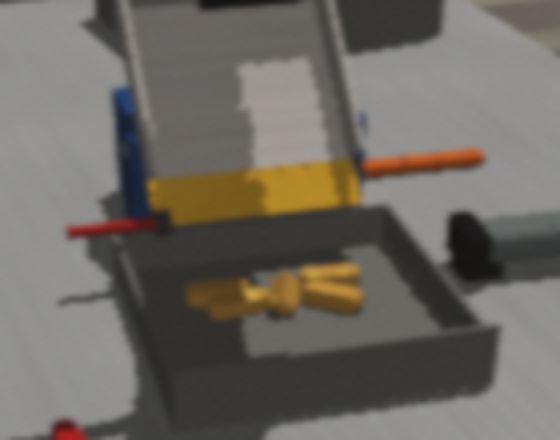

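The tray is empty and all the keys are in the dish. Bringing the tray back level.

```bash
python3 - <<'E'
from h import *
ok=swing([.75,.65,.55,.45,.35,.25,.15,.07,.0],rate=.08)
if ok: swing([-.015],rate=.03)
manip.set_gripper(.026); st('rel')
p,r=barpose(0,PS,up=.09); manip.move_linear(p,rate=.15,rot=r)
snap('scene','u1');snap('side','u1s')
for f in('u1','u1s'): rodpts(f);gateang(f);floortilt(f);barpts(f)
E
```

```text
0.75 [0.593 0.267 0.223] w0.0104 [4.7 1.7 2.9] [ 0.2 -0.6 -0.5]
0.65 [0.594 0.278 0.21 ] w0.0103 [5.6 3.5 1.6] [ 0.4 -0.7 -0.5]
0.55 [0.595 0.288 0.196] w0.0106 [6.8 6.3 3.2] [ 0.7 -0.9 -0.5]
0.45 [0.596 0.297 0.181] w0.0103 [7.1 6.8 3.6] [ 0.9 -0.9 -0.3]
0.35 [0.597 0.304 0.165] w0.0105 [5.5 7.4 3. ] [ 1.1 -0.9 -0.3]
0.25 [0.597 0.309 0.148] w0.0106 [7.3 9.3 0.8] [ 1.2 -1.  -0.2]
0.15 [0.598 0.313 0.131] w0.0106 [ 6.8  9.3 -1.1] [ 1.3 -1.  -0.1]
0.07 [0.598 0.314 0.117] w0.0106 [ 6.2  9.6 -0.8] [ 1.3 -1.   0. ]
0.00 [0.598 0.314 0.106] w0.0103 [4.8 7.8 4.3] [ 1.1 -0.8  0. ]
-0.01 [0.598 0.314 0.106] w0.0107 [-0.7  5.3 14.1] [0.7 0.  0. ]
rel t85.0 [0.5957 0.3117 0.1017] w0.0262 F [0.3 0.2 0.5]
u1 rod 27 [-0.1088 -0.0682  0.1141] -0.14
u1 gate n 413 y [-0.0701 -0.0502 -0.0299] z [0.109  0.1122 0.1154]
u1 floor slope x,y,z0 [0.0026 0.0005 0.1132] 402
u1 bar 83 [0.0053 0.1595 0.2014] (np.float64(-0.057), np.float64(0.055))
u1s rod 77 [-0.1082 -0.0684  0.1144] -0.137
u1s gate n 412 y [-0.0698 -0.0537 -0.032 ] z [0.1105 0.1151 0.1169]
u1s floor slope x,y,z0 [0.0004 0.0009 0.1163] 518
u1s bar 109 [-0.0016  0.1669  0.1441] (np.float64(-0.058), np.float64(0.054))
```

```bash
python3 - <<'E'
from h import *
gotoP(rodT(1.55,up=.1),PS); manip.set_gripper(.034)
manip.move_linear(rodT(1.55),rate=.12); st('at')
manip.set_gripper(.004,force=20); s=st('grip')
if abs(s['gripper_width']-.0095)<.003:
  for th in [1.35,1.15,.95,.75,.55,.35,.15,.03,-.04]:
    manip.move_linear(rodT(th),rate=.06); s=manip.state(); print(th,s['tool_pos'].round(4),'w%.4f'%s['gripper_width'],s['contact_force'].round(1))
    if np.linalg.norm(s['contact_force'])>30: break
manip.set_gripper(.03); st('rel')
manip.move_linear(rodT(0,up=.11),rate=.2)
gotoP([.50,-.10,.27],PS)
snap('wrist','v1w');snap('scene','v1');snap('side','v1s')
for f in('v1','v1s'): rodpts(f);gateang(f);floortilt(f);barpts(f)
print(corefit('v1s',c=(.47,-.371),zl=(.046,.07)),corefit('v1',c=(.47,-.371),zl=(.046,.07)))
E
```

```text
at t88.2 [0.4523 0.0913 0.0799] w0.0336 F [ 0.5 -0.2 -0.5]
grip t88.7 [0.4524 0.0927 0.0799] w0.0094 F [0.6 6.6 0.3]
1.35 [0.4523 0.0927 0.0869] w0.0094 [ 0.4  4.9 -1. ]
1.15 [0.4524 0.0937 0.0937] w0.0094 [ 2.2  4.3 -2.9]
0.95 [0.4525 0.0957 0.1002] w0.0092 [ 2.5  1.4 -1.9]
0.75 [0.4528 0.0987 0.1062] w0.0091 [ 1.7 -5.2 -0.6]
0.55 [0.4532 0.1026 0.1115] w0.0092 [  0.3 -10.3   5.3]
0.35 [0.4537 0.1073 0.1162] w0.0091 [ -2.6 -16.9  11.7]
0.15 [0.4546 0.1141 0.1199] w0.0090 [ -7.6 -16.   19.3]
0.03 [0.4553 0.1198 0.121 ] w0.0091 [ -7.2 -11.   20.2]
-0.04 [0.4557 0.1231 0.1213] w0.0091 [-6.5 -9.5 18.9]
rel t91.5 [0.4551 0.125  0.1176] w0.0298 F [-0.4 -0.8  0.2]
v1 rod 23 [-0.1099 -0.0378  0.1535] -0.137
v1 gate n 338 y [-0.0396 -0.0365 -0.0326] z [0.1162 0.1374 0.1546]
v1 floor slope x,y,z0 [0.0016 0.0043 0.1131] 352
v1 bar 68 [0.0015 0.1678 0.1437] (np.float64(-0.058), np.float64(0.056))
v1s rod 60 [-0.1063 -0.0385  0.1537] -0.137
v1s gate n 644 y [-0.0396 -0.0353 -0.0313] z [0.1164 0.1357 0.1559]
v1s floor slope x,y,z0 [0.0037 0.0004 0.1164] 196
v1s bar 97 [-0.0113  0.1671  0.1448] (np.float64(-0.059), np.float64(0.035))
((array([ 468.68847853, -371.18932027,   31.75561357]), np.float64(0.2823921620441166)), np.int64(1010), np.float64(0.05493336677036914)) ((array([ 468.38871854, -371.70683241,   31.93495389]), np.float64(0.46006833233749267)), np.int64(328), np.float64(0.052544426967936264))
```

View pics/v1.png

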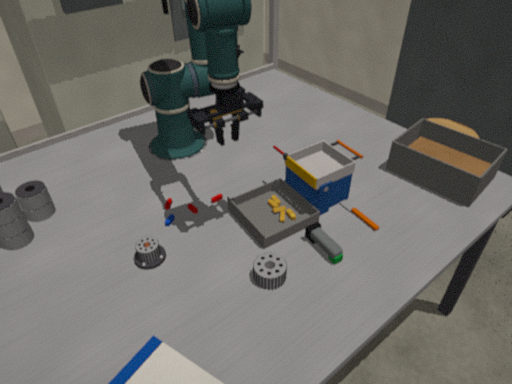

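View pics/v1w.png

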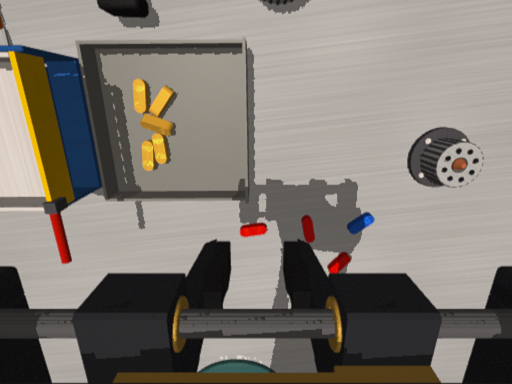

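The last views show five keys in the dish around (155,125), the gate shut, the tray level and the core on the spindle. Handing in.

```bash
python3 - <<'E'
from h import *
st(); order.close_job()
E
```

```text
t93.3 [ 0.4996 -0.0985  0.2693] w0.0298 F [ 0.6 -0.6 -0.4]
the job is handed in; nothing more can be done
```

The job is handed in at 93 s of the 210 s allowed, with everything in its asked-for place. The gathering of the keys was not clean, though: I knocked the gate open partway through.

**Done:** the core is on the spindle, and all five brass keys went from the bench into the tray. The gate was lowered to its stop, and the tray was tipped to 0.85 rad until every key was in the dish. The tray is back level and the gate is shut.

**Last checks:**
- **Core:** its top is at about 0.053–0.055 m against 0.054 m expected, and it is centred on the spindle to about 2 mm.
- **Keys:** all five are in the dish, none in the tray or on the bench.
- **Gate and tray:** the rod and bar read as they did at the start, and the tray floor slope is under 0.005.
- **Bystanders:** the large core, scanner and scraper look unmoved by eye; I did not measure them.

**What went wrong:**
- **Gate knocked open:** while I was placing the second key near the gate end, a finger pushed the gate open to about 0.9 rad and lifted the tray about 0.02 rad. I noticed only after the fifth key, so the second to fifth keys went in with the gate partly open. Before going on, I shut the gate and pressed the tray level with all five keys inside.
- **Slight tip while lowering the gate:** lowering the gate tilted the tray by about 0.025 rad.
- **Tip offset:** the fingertips are about 23 mm behind the reported TCP. My first two tries at a key closed above it without touching it, and I corrected the heights after that.

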